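Take down the lattice stack and put each piece in its place

ROBOT

A 7-joint arm with a two-finger parallel gripper is mounted at the origin on the work surface. World frame = base frame: x ahead of the robot, y to its left, z up, the work surface at z = 0. Lengths are in m, angles in degrees, forces in N, time in s.
With the tool pointing down it reaches from about 0.35 to 0.9 m from the base axis. Payload 8.1 kg.
Tool frame: the origin (TCP) lies on the centre line of the jaws, within the pads' length; the fingertips stand 22 mm ahead of it and the grasp point (between the pads) lies 3 mm ahead of it; y points along the fingers, x is the direction in which the jaws open and shut, and the axes are right-handed (so a half turn about y gives the same grasp; the last joint's range is limited). The gripper opens to 85 mm and grips with 20 to 120 N. Pads are 22 mm wide; open, the fingers measure 114 mm over their backs; the gripper's body (76 mm by 85 mm) begins 54 mm behind the grasp point. The pads swing forward as they close: fully open they stand 13 mm farther back than shut.
Start: joints at [-73.029, 24.895, 1.432, 90.138, -0.665, 64.973, -4.303], TCP at [0.243, 0.576, 0.253] pointing down, gripper open.
Joint ranges: [-149.89, 149.89], [-25.12, 119.58], [-72.63, 75.52], [4.76, 147.25], [-75.54, 255.54], [6.69, 114.76], [-157.13, 157.13]. Speed limits (degrees/s): [127.2, 127.2, 172.46, 172.46, 180, 180, 180].

INTERFACE

Orientations are given as [roll, pitch, yaw] about the fixed x, y, z axes, in that order (R = Rz(yaw) Ry(pitch) Rx(roll)).
In Python, from station import * gives the robot as it stands.
- The arm moves only by the tool servo_tool, never from a script. Its argument "motion" is a list of rows, each a list of 5 numbers: the finger opening in mm, from 0 to 85.4, then the shift along the tool's x, y, z as a fraction of full scale, then the turn about the tool's y as a fraction of full scale. In form: [[gripper, dx, dy, dz, roll], ...]. A call has 1 to 8 rows; each row shifts and turns the pose as measured when the row begins, along the tool's axes as they then stand; what a row does not reach is not made up. Full scale, the value 1, is 0.15 m for a shift and 60 degrees for a turn. A row lasts 1/10 s, in which the tool goes at most 50 mm and 8.59 degrees, less where a joint would pass 70% of its speed; a pose out of reach is approached as far as the arm can. A call with a number of a shift or a turn outside -1 to 1 is refused whole. A call with a gripper value outside its range is refused whole. The fingers move at their own pace and stop on an object; "grip_force" is the grip in N (left out, the last holds). Time passes only in rows, so rows that do not move let the fingers close. It gives the time, the measured TCP pose, the force and the opening at its end, in the units of the state.
- get_state(): the state, without advancing time (a new reading comes with each control period).
- grab_frame(name): name is "scene" or "side" or "wrist"; returns a dict with "img" (384x512x3 uint8, red, green, blue), "vertical_fov" (degrees; the focal length in pixels is half the picture's height over the tangent of half this angle, whatever the lens; pixels are square), "cx", "cy" (the principal point, pixels), "eye" and "rotation" of the camera in the world; the wrist camera has in their place "T_tool_cam" (4x4, takes a point from camera to tool coordinates, whose origin is the TCP and whose axes are the tool frame's). Camera axes: x right, y down, z forward; pixel columns grow to the right and rows downward; lengths in m; the calibration is good to about 2 mm. The wrist camera is an equidistant fisheye: a pixel r from the principal point sees the ray r / f radians off the axis. A picture is of the moment at which its call begins: read the wrist's pose just before it. There is no depth.
- finish_job(): hands the job in, once; it reports no verdict.
The state is a dict: "time_s": time; "qpos": joint angles; "qvel": joint speeds; "joint_efforts": joint torques, N m; "tcp_pos": TCP position; "orientation": TCP orientation; "contact_force": force on the tool from outside, world axes, zero at the start; "torque": the same for the moment, N m; "gripper_width": finger opening in m.
Only numpy, scipy, OpenCV 4.12 (cv2) and the standard library are available. Lean on these libraries where they do the work, as an engineer would, in place of code of your own. Each camera call takes 0.05 s, during which the arm holds its last target.

TASK

Take the stack of crystal-model pieces apart from the top down: first stand the turquoise hexagonal prism upright in the white dish, then lay the chromed corner joint, same way up as it was, flat on the floor of the empty compartment of the blue tray, then the brass spacer block flat in the middle of the black rubber pad, and last seat the frosted glass tile fully down over the two dowel pins of the dark grey base plate. Let go of each piece once it is in place, before taking the next, and do not disturb the second corner joint in the tray or the try square.

Things in the scene. Friction and masses are not known exactly. Their poses are not given: they have to be found in the camera images.
- prism_c (a point): turquoise ceramic hexagonal prism, 30 mm across flats, 36 mm high, axis upright, top of the stack (stands on the corner joint). Point: its centre, 18 mm above its underside. z is its axis; x points to the middle of a flat side (flat sides every 60 degrees). About 0.07 kg.
- joint_c (a point): chromed corner joint, third layer, under the prism and on the brass spacer: a 34 mm cube with a round spigot (20 mm thick, 14 mm long, at mid height) on its +x side and dark sockets on the -y side and the top. Point: centre of the cube, 17 mm above its underside; the whole reaches from x = -17 to x = +31 mm, y = -17 to +17 mm. z up. About 0.15 kg.
- spacer_c (a point): brass spacer block 64 (x) x 46 (y) x 20 (z) mm, second layer, on the glass tile. Point: its centre, 10 mm above its underside. About 0.4 kg.
- tile_c (a point): frosted glass lattice-plane tile 116 (x) x 64 (y) x 12 (z) mm, bottom of the stack, on the table; two round through holes 12 mm in diameter at x = -44 and x = +44 mm, y = 0 (a half turn makes no difference). Point: its centre, 6 mm above its underside. About 0.22 kg.
- dish: round white melamine parts dish, fixed, empty; flat floor 4 mm above its underside and about 116 mm across, rim 132 mm across and 16 mm high. Origin: centre of its underside, on the table.
- tray_free (a point): the empty compartment of the blue plastic tray (fixed; 78 mm along x, 152 mm along y, with one divider into two compartments side by side along y). Point: centre of the empty compartment's floor, 4 mm above the table. Each compartment is 70 mm (x) x 70 mm (y) inside; walls and divider 4 mm thick and 8 mm higher than the floor. The other compartment lies to +y, its centre 74 mm away, and holds the second corner joint.
- pad: black rubber pad, fixed, 110 (x) x 90 (y) x 4 (z) mm. Origin: centre of its underside, on the table.
- pin_base: dark grey anodised base plate, fixed, 130 (x) x 48 (y) x 10 (z) mm, with two upright bright steel dowel pins at x = -44 and x = +44 mm, y = 0: 7 mm in diameter, 14 mm high above the plate, the top 4 mm tapered. Origin: centre of the plate's underside, on the table.
- twin_c (a point): second chromed corner joint, the same as the first, loose in the occupied compartment of the blue tray; leave it where it is. Point: centre of its cube, 17 mm above its underside; spigot on +x.
- square_c (a point): steel try square lying on the table, bystander, loose: dark stock 16 x 75 mm and 14 mm high at its -x end, blade 22 mm wide reaching to +x, about 100 mm long in all. Point: middle of its length, 7 mm above the table. Leave it where it is.
Not all that is in view belongs to the job. What is shaped like the part that bears tile_c but green or purple is not meant. What is shaped like the part that bears joint_c but green or purple is not meant.

How it is judged:
By the outcome, as a careful person would: the job done as asked, in the order asked, and still so for the second after the job is handed in, with the robot touching nothing.
It also fails if it takes over 128 s, if anything falls off the work surface, if the arm or the gripper's body presses on something with over 40 N, if the wrist force passes 120 N, or if a joint passes its speed limit or range.

## Working session

There is one attempt and no reset: what is moved stays moved. The work goes in short steps, Python scripts to look and compute and a tool call to move; the robot and the scene stay as the last step left them, time stands still between calls to the robot, and variables do not carry over. Pictures are saved under pics/ and viewed, and the job is handed in when it is done.

Besides the shell and the picture viewer there is one more tool, called after "Request:" as name([rows], argument=value, ...), one row to a line, values as JSON. servo_tool: Moves the arm, as the interface text tells. Its arguments: {"type":"object","properties":{"motion":{"type":"array"},"grip_force":{"type":"number"}},"required":["motion"]}

```bash
mkdir -p pics; ls; python3 - <<'E'
from station import *
import cv2
s=get_state(); print(s)
for n in("scene","side","wrist"):
    f=grab_frame(n); cv2.imwrite(f"pics/{n}0.png",f["img"][:,:,::-1]); print(n,{k:v for k,v in f.items() if k!="img"})
E
```

```text
pics
{'time_s': 0.0, 'qpos': array([-73.03076103,  24.93475418,   1.43067648,  90.19067284,
        -0.66437757,  64.97229136,  -4.30117879]), 'qvel': array([-0.05431127, -0.03496659, -0.0123436 , -0.00751748,  0.12587833,
        0.05164951,  0.0337537 ]), 'joint_efforts': array([-1.42440153e-03, -6.70441961e+01,  1.02451634e+00, -3.16221535e+01,
        1.55207579e-02,  1.23038620e-02,  3.07986306e-05]), 'tcp_pos': array([0.24254174, 0.57550022, 0.2525337 ]), 'orientation': array([-9.00082493e+01,  8.90338579e-02,  6.71501871e+01]), 'contact_force': array([-0.04267013, -0.31626588,  0.16124405]), 'torque': array([-0.01867543,  0.00640555, -0.04109114]), 'gripper_width': 0.08552074723847065}
scene {'vertical_fov': 53.39486630717463, 'cx': 250.87776329477725, 'cy': 179.22337056368517, 'eye': array([ 1.18914463, -0.53373498,  0.63640476]), 'rotation': array([-121.07648015,    0.31698303,   49.60077899])}
side {'vertical_fov': 43.66060960188696, 'cx': 259.8290242890237, 'cy': 192.8077225135877, 'eye': array([0.44186836, 1.12672479, 0.96589518]), 'rotation': array([-129.12076652,   -1.17049773, -176.52083939])}
wrist {'vertical_fov': 65.70646984690485, 'cx': 253.6349419842269, 'cy': 191.9624448045485, 'T_tool_cam': array([[ 9.99999557e-01,  2.77993878e-04,  8.99783307e-04,
        -8.65123197e-04],
       [-7.63411403e-04, -3.20173725e-01,  9.47358540e-01,
        -1.20636021e-01],
       [ 5.51446848e-04, -9.47358806e-01, -3.20173371e-01,
         8.15234783e-02],
       [ 0.00000000e+00,  0.00000000e+00,  0.00000000e+00,
         1.00000000e+00]])}
```

View pics/scene0.png

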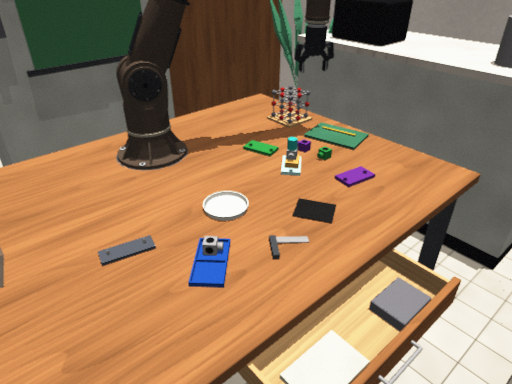

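View pics/side0.png

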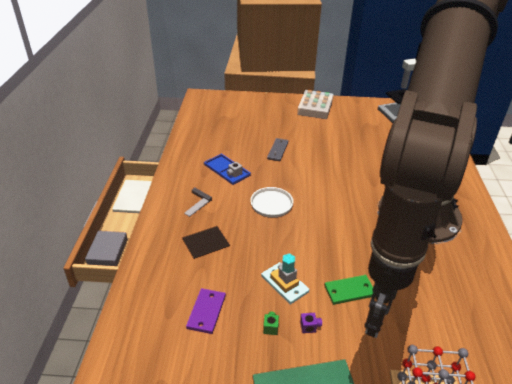

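View pics/wrist0.png

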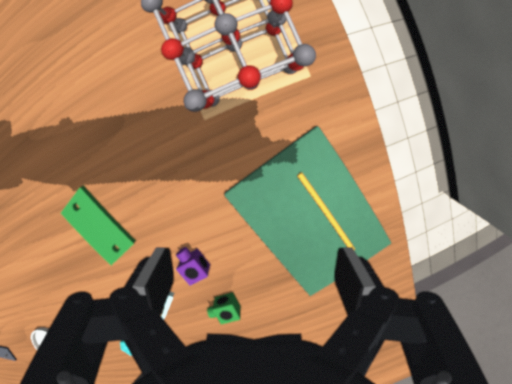

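Candidates: for the joint, there's the stack chrome (scene 291,157), the twin in the tray (scene 211,244), a green cube (325,153) and a purple cube (305,146). For the tile, there's the white one under the stack (291,166), a green plate (260,148) and a purple plate (355,177). I choose the chrome and white pieces in the stack under the turquoise prism (scene 292,143; side 288,262). Next I check this in close crops.

```bash
cat > h.py <<'E'
import numpy as np, cv2
from scipy.spatial.transform import Rotation as Ro
def Rm(rpy): return Ro.from_euler('xyz',rpy,degrees=True).as_matrix()
def foc(f): return 192/np.tan(np.radians(f["vertical_fov"]/2))
def ray(f,u,v):
    d=np.array([(u-f["cx"])/foc(f),(v-f["cy"])/foc(f),1.]); d=Rm(f["rotation"])@d
    return np.array(f["eye"]),d/np.linalg.norm(d)
def wray(f,s,u,v):
    x,y=u-f["cx"],v-f["cy"]; r=np.hypot(x,y); th=r/foc(f)
    d=np.array([x/r*np.sin(th),y/r*np.sin(th),np.cos(th)]) if r>0 else np.array([0,0,1.])
    R=Rm(s["orientation"]); T=np.array(f["T_tool_cam"])
    return s["tcp_pos"]+R@T[:3,3], R@T[:3,:3]@d
def plane(r,z): e,d=r; return e+d*(z-e[2])/d[2]
def wproj(f,s,P):
    R=Rm(s["orientation"]); T=np.array(f["T_tool_cam"])
    p=T[:3,:3].T@(R.T@(np.array(P)-s["tcp_pos"])-T[:3,3]); th=np.arctan2(np.hypot(p[0],p[1]),p[2]); k=foc(f)*th/np.hypot(p[0],p[1])
    return f["cx"]+k*p[0],f["cy"]+k*p[1]
def tri(r1,r2):
    A=[];b=[]
    for e,d in(r1,r2):
        M=np.eye(3)-np.outer(d,d);A.append(M);b.append(M@e)
    P=np.linalg.lstsq(np.vstack(A),np.hstack(b),rcond=None)[0]
    return P,[np.linalg.norm((np.eye(3)-np.outer(d,d))@(P-e)) for e,d in(r1,r2)]
def crop(img,u0,v0,u1,v1,k,name):
    c=cv2.resize(img[v0:v1,u0:u1,::-1],None,fx=k,fy=k,interpolation=cv2.INTER_CUBIC); cv2.imwrite(name,c)
E
python3 - <<'E'
import cv2
from h import *
a=cv2.imread('pics/scene0.png')[:,:,::-1];b=cv2.imread('pics/side0.png')[:,:,::-1]
A=cv2.resize(a[125:185,255:345],None,fx=6,fy=6,interpolation=cv2.INTER_CUBIC)
crop(a,255,125,385,200,6,'pics/c1.png'); crop(b,180,240,340,340,5,'pics/c2.png'); crop(b,180,130,310,260,4,'pics/c3.png'); crop(a,90,180,350,290,3,'pics/c4.png')
E
```

```text
(no output)
```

View pics/c1.png

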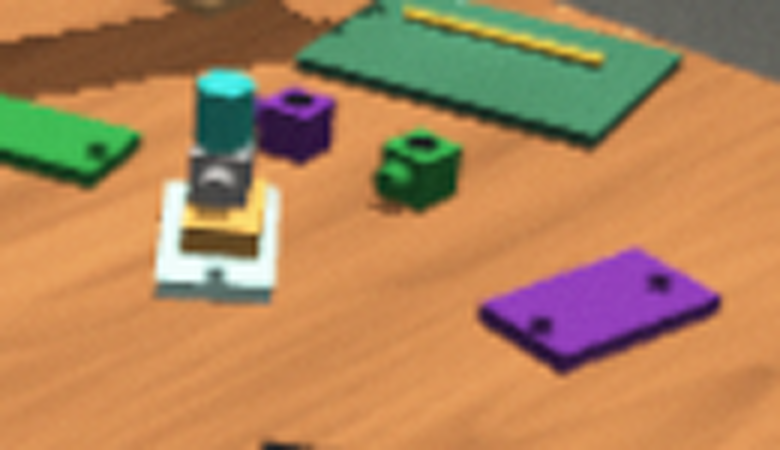

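View pics/c2.png

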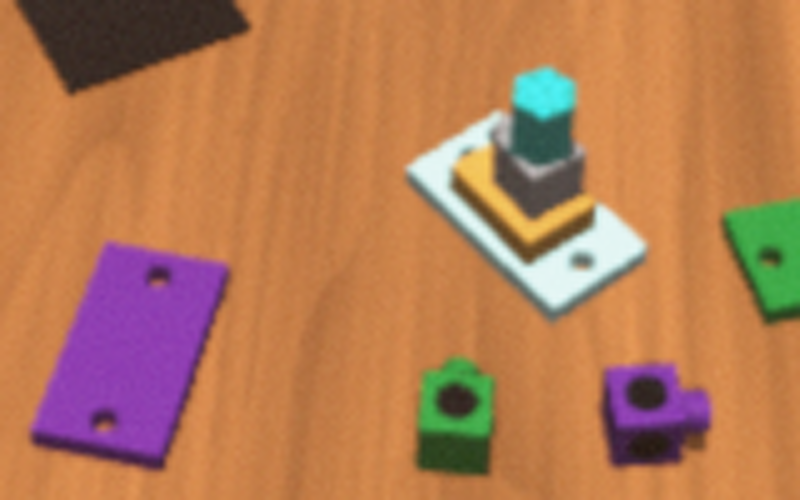

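View pics/c3.png

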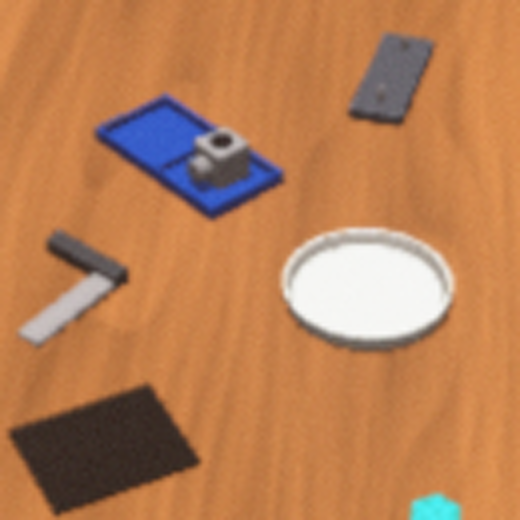

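View pics/c4.png

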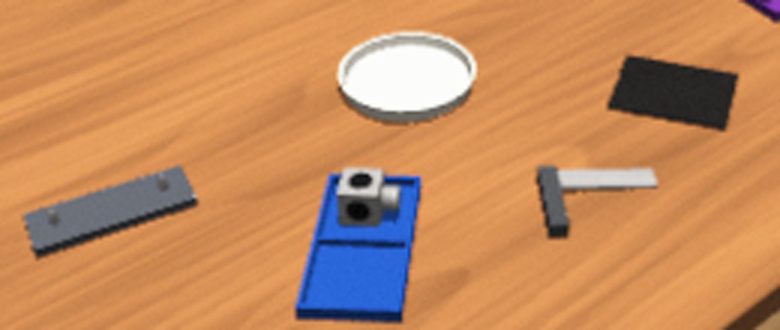

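Crops confirm: stack from top is turquoise prism, chrome joint (sits diagonal-ish to tile), brass block, pale tile with dark holes at c2 (583,261) and (467,153). The empty tray compartment is the far one in the side view and the near one in the scene view.

```bash
cat > m1.py <<'E'
from h import *
from station import *
S=grab_frame("scene"); D=grab_frame("side")
def c(f,off,k,x,y): return ray(f,(x+.5)/k-.5+off[0],(y+.5)/k-.5+off[1])
def P(z,f,off,k,pts):
    return [np.round(plane(c(f,off,k,*p),z),4)[:2] for p in pts]
c1=(S,(255,125),6);c4=(S,(90,180),3);c2=(D,(180,240),5);c3=(D,(180,130),4)
print("prism top side",P(.102,*c2,[(544,92)]),"scene",P(.102,*c1,[(226,82)]))
print(tri(c(*c2,544,92),c(*c1,226,82)))
print("tile holes side",P(.012,*c2,[(583,261),(467,153)]),'scene',P(.012,*c1,[(216,274)]))
print("tile corners",P(.012,*c2,[(498,110),(407,168),(553,305),(648,243)]))
print("brass top side",P(.032,*c2,[(460,160),(528,240),(594,200)]))
print("joint top side corners",P(.066,*c2,[(497,125),(533,178),(583,152)]))
hsv=lambda f:cv2.cvtColor(f["img"],cv2.COLOR_RGB2HSV)
def box(f,mask,z,roi,name):
    m=np.zeros_like(mask);m[roi[1]:roi[3],roi[0]:roi[2]]=mask[roi[1]:roi[3],roi[0]:roi[2]]
    cs=max(cv2.findContours(m,cv2.RETR_EXTERNAL,cv2.CHAIN_APPROX_NONE)[0],key=cv2.contourArea)
    W=np.array([plane(ray(f,*p[0]),z)[:2] for p in cs],np.float32)
    (cx,cy),(w,h),a=cv2.minAreaRect(W*1000); print(name,np.round([cx,cy,w,h,a],1))
for f,n,rp,rd,rt,rb in((D,'side',(170,215,240,265),(240,180,305,225),(195,145,260,190),(262,130,295,165)),(S,'scene',(285,190,345,230),(195,185,255,225),(180,230,240,290),(90,230,165,270))):
    h=hsv(f)
    box(f,(h[...,2]<70).astype(np.uint8),.004,rp,n+' pad')
    box(f,((h[...,1]<60)&(h[...,2]>110)).astype(np.uint8),.016,rd,n+' dish')
    box(f,((h[...,0]>105)&(h[...,0]<130)&(h[...,1]>130)).astype(np.uint8),.012,rt,n+' tray')
    box(f,((h[...,1]<90)&(h[...,2]<130)).astype(np.uint8),.010,rb,n+' base')
print('tray corners side',P(.012,*c3,[(96,132),(165,95),(284,178),(212,210)]))
print('tray corners scene',P(.012,*c4,[(297,312),(402,314),(420,178),(331,176)]))
print('base pins top side',P(.024,*c3,[(405,42),(381,88)]),'scene',P(.024,*c4,[(54,213),(162,180)]))
print('twin top side',P(.038,*c3,[(223,140)]), 'scene',P(.038,*c4,[(361,181)]))
E
python3 m1.py
```

```text
prism top side [array([0.4035, 0.312 ])] scene [array([0.4021, 0.3112])]
(array([0.40292269, 0.31123335, 0.10184861]), [np.float64(0.0007405165865249046), np.float64(0.0007405165865245451)])
tile holes side [array([0.3782, 0.3415]), array([0.4394, 0.2741])] scene [array([0.44 , 0.271])]
tile corners [array([0.424 , 0.2423]), array([0.4703, 0.287 ]), array([0.393 , 0.3702]), array([0.3452, 0.3273])]
brass top side [array([0.4429, 0.297 ]), array([0.4069, 0.3468]), array([0.374 , 0.3184])]
joint top side corners [array([0.4252, 0.3025]), array([0.4065, 0.3361]), array([0.3819, 0.3172])]
side pad [633.  175.5 104.6  84.2  31.2]
side dish [454.6  -3.9 127.4 138.7   4.3]
side tray [ 613.  -168.3   76.9  149.8   46.6]
side base [ 444.5 -301.   131.9   46.7   77. ]
scene pad [632.8 170.  106.9  88.8  31.3]
scene dish [456.5 -10.7 129.8 129.7  49.2]
scene tray [ 616.1 -174.9   76.8  158.1   46.8]
scene base [ 449.2 -306.8  128.    53.9   78.3]
tray corners side [array([ 0.6943, -0.1916]), array([ 0.6428, -0.2521]), array([ 0.5299, -0.1407]), array([ 0.5847, -0.0926])]
tray corners scene [array([ 0.6452, -0.2536]), array([ 0.6966, -0.1968]), array([ 0.5848, -0.0941]), array([ 0.5339, -0.1492])]
base pins top side [array([ 0.4355, -0.3379]), array([ 0.4545, -0.2624])] scene [array([ 0.4407, -0.3485]), array([ 0.4598, -0.2648])]
twin top side [array([ 0.5816, -0.1538])] scene [array([ 0.582 , -0.1505])]
```

```bash
cat > plan.py <<'E'
# usage: plan.py x y z yaw n [gap] : print n equal rows toward target
import sys; from h import *; from station import *
s=get_state(); x,y,z,yaw=map(float,sys.argv[1:5]); n=int(sys.argv[5]); g=float(sys.argv[6]) if len(sys.argv)>6 else s["gripper_width"]*1000
p=np.array(s["tcp_pos"]); o=s["orientation"]; dy=(yaw-o[2]+180)%360-180
print('t',s["time_s"],'p',np.round(p,4),'o',np.round(o,2),'F',np.round(s["contact_force"],1),'w',round(s["gripper_width"]*1000,1))
st=(np.array([x,y,z])-p)/n
print('['+','.join('[%.0f,%s,%.3f]'%(g,','.join('%.3f'%v for v in Rm([o[0],o[1],o[2]+dy*i/n]).T@st/.15),-dy/n/60) for i in range(n))+']')
E
python3 plan.py .40 .315 .25 42 8 85
```

```text
t 0.25 p [0.2426 0.5758 0.2529] o [-9.000e+01  4.000e-02  6.715e+01] F [ 0.1  0.  -0.4] w 85.5
[[85,-0.149,0.003,-0.205,0.052],[85,-0.138,0.003,-0.213,0.052],[85,-0.126,0.003,-0.220,0.052],[85,-0.114,0.003,-0.227,0.052],[85,-0.101,0.003,-0.233,0.052],[85,-0.088,0.003,-0.238,0.052],[85,-0.075,0.003,-0.242,0.052],[85,-0.062,0.003,-0.246,0.052]]
```

Request:
servo_tool([
  [85,-0.15,0,-0.205,0.052],
  [85,-0.138,0,-0.213,0.052],
  [85,-0.126,0,-0.22,0.052],
  [85,-0.114,0,-0.227,0.052],
  [85,-0.101,0,-0.233,0.052],
  [85,-0.088,0,-0.238,0.052],
  [85,-0.075,0,-0.242,0.052],
  [85,-0.062,0,-0.246,0.052],
])

```text
time_s: 1.05
tcp_pos: [0.3996, 0.3105, 0.2511]
orientation: [-89.8, 0.1, 41.9]
contact_force: [0.7, 0.6, -0.7]
gripper_width: 0.0849
```

```bash
python3 plan.py .40 .315 .25 42 2 85; cat > look.py <<'E'
import sys; from h import *; from station import *
s=get_state(); f=grab_frame("wrist"); n=sys.argv[1]; np.save('pics/%s.npy'%n,f["img"]); import pickle; pickle.dump((s,f),open('pics/%s.pkl'%n,'wb'))
u0,v0,u1,v1,k=map(int,sys.argv[2:7]) if len(sys.argv)>2 else (0,0,512,384,1)
crop(f["img"],u0,v0,u1,v1,k,'pics/%s.png'%n); print(np.round(s["tcp_pos"],4),np.round(s["orientation"],2))
E
python3 look.py w1
```

```text
t 1.05 p [0.3996 0.3105 0.2511] o [-8.982e+01  6.000e-02  4.189e+01] F [ 0.7  0.6 -0.7] w 84.9
[[85,0.011,0.004,0.010,-0.001],[85,0.011,0.004,0.010,-0.001]]
[0.3996 0.3105 0.2511] [-8.982e+01  6.000e-02  4.189e+01]
```

View pics/w1.png

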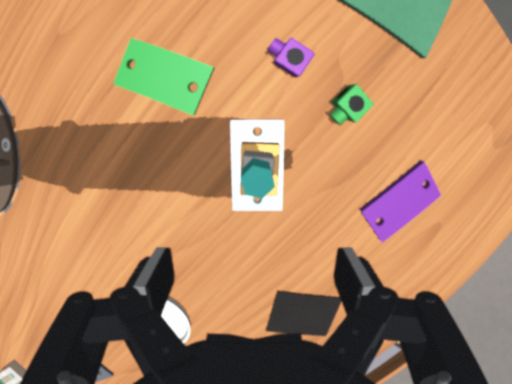

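The stack is in view: tile at (257,165), prism top (257,182). I take a closer crop.

```bash
python3 - <<'E'
from h import *
crop(np.load('pics/w1.npy'),220,110,300,220,5,'pics/w1c.png')
E
```

```text
(no output)
```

View pics/w1c.png

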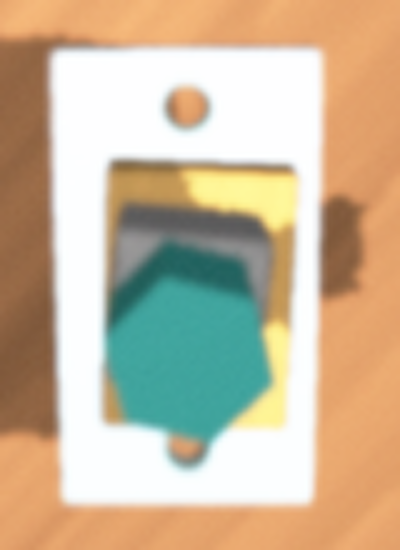

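```bash
cat > m2.py <<'E'
import pickle; from h import *
s,f=pickle.load(open('pics/w1.pkl','rb'))
def W(z,pts): return np.array([plane(wray(f,s,(x+.5)/5-.5+220,(y+.5)/5-.5+110),z)[:2] for x,y in pts])
h=W(.102,[(165,278),(255,298),(272,382),(208,440),(122,415),(107,328)])
c=h.mean(0);print('prism',c,'R',np.linalg.norm(h-c,axis=1),'vert ang',np.degrees(np.arctan2(*(h-c).T[::-1]))%60)
def ang(a,b): d=b-a; return np.degrees(np.arctan2(d[1],d[0])),np.linalg.norm(d)
t=W(.012,[(51,48),(322,48),(313,503),(64,503)]);print('tile',t.mean(0),ang(t[0],t[3]),ang(t[1],t[2]),ang(t[0],t[1]))
o=W(.012,[(187,106),(187,447)]);print('holes',o,ang(*o),o.mean(0))
b=W(.032,[(109,165),(297,170),(286,427),(104,425)]);print('brass',b.mean(0),ang(b[0],b[3]),ang(b[1],b[2]),ang(b[0],b[1]))
j=W(.066,[(120,227),(270,240)]);print('joint back edge',j,ang(*j)); 
E
python3 m2.py
```

```text
prism [0.40095719 0.31365   ] R [0.01607012 0.0170587  0.01670764 0.01701574 0.0170857  0.01637093] vert ang [27.73884966 24.94239817 25.06112517 25.09935631 24.15633964 21.17974372]
tile [0.40650148 0.30889455] (np.float64(-47.60847763719959), np.float64(0.11758804657633778)) (np.float64(-47.703229473000604), np.float64(0.11773398580169002)) (np.float64(42.02940524802694), np.float64(0.06535496891500965))
holes [[0.37660049 0.34172206]
 [0.43533967 0.27669913]] (np.float64(-47.90657457259311), np.float64(0.08762575080987324)) [0.40597008 0.30921059]
brass [0.40768763 0.31122385] (np.float64(-49.800364975955596), np.float64(0.06340983061635426)) (np.float64(-49.20163414800376), np.float64(0.06284055672027106)) (np.float64(40.518973724449715), np.float64(0.04344314350697734))
joint back edge [[0.37859155 0.31769684]
 [0.40385859 0.33669573]] (np.float64(36.94037943223824), np.float64(0.03161299599362566))
```

```bash
python3 plan.py .402 .3125 .14 54.7 4 60
```

```text
t 1.1 p [0.4036 0.3038 0.2513] o [-90.03   0.1   41.25] F [ 2.1 -5.8 -0.5] w 84.9
[[60,0.008,0.185,0.013,-0.056],[60,0.009,0.185,0.012,-0.056],[60,0.009,0.185,0.012,-0.056],[60,0.010,0.185,0.011,-0.056]]
```

Request:
servo_tool([
  [60,0.008,0.18,0.013,-0.056],
  [60,0.009,0.18,0.012,-0.056],
  [60,0.009,0.18,0.012,-0.056],
  [60,0.01,0.1,0.011,-0.056],
  [60,0,0,0,0],
  [60,0,0,0,0],
])

```text
time_s: 1.7
tcp_pos: [0.405, 0.3103, 0.154]
orientation: [-90.1, -0.1, 54.7]
contact_force: [0.3, -0.4, 0.9]
gripper_width: 0.0598
```

```bash
python3 plan.py .402 .3125 .12 54.7 1 60; python3 look.py w2
```

```text
t 1.7 p [0.405  0.3103 0.154 ] o [-90.08  -0.1   54.67] F [ 0.3 -0.4  0.9] w 59.8
[[60,0.000,0.227,0.025,-0.001]]
[0.405  0.3103 0.154 ] [-90.08  -0.1   54.67]
```

View pics/w2.png

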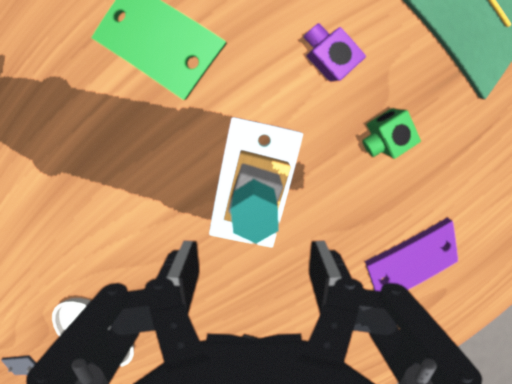

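```bash
python3 - <<'E'
import pickle; from h import *
s,f=pickle.load(open('pics/w2.pkl','rb'))
h=cv2.cvtColor(f["img"],cv2.COLOR_RGB2HSV); m=((h[...,0]>80)&(h[...,0]<95)&(h[...,1]>80)&(h[...,2]>110)).astype(np.uint8)
m[:150]=0;m[260:]=0;m[:,:200]=0;m[:,310:]=0
M=cv2.moments(m,True);u,v=M['m10']/M['m00'],M['m01']/M['m00'];print(u,v,M['m00'],plane(wray(f,s,u,v),.102), cv2.boundingRect(m))
crop(f["img"],210,160,310,260,6,'pics/w2c.png')
E
python3 plan.py .402 .3125 .094 54.7 3 60
```

```text
254.6576424139876 217.5279187817259 1773.0 [0.40029631 0.31388475 0.102     ] (231, 180, 47, 63)
t 1.75 p [0.405  0.3104 0.1542] o [-90.08  -0.12  54.67] F [ 0.   0.4 -0.3] w 60.0
[[60,-0.000,0.134,0.008,-0.000],[60,-0.000,0.134,0.008,-0.000],[60,-0.000,0.134,0.008,-0.000]]
```

View pics/w2c.png

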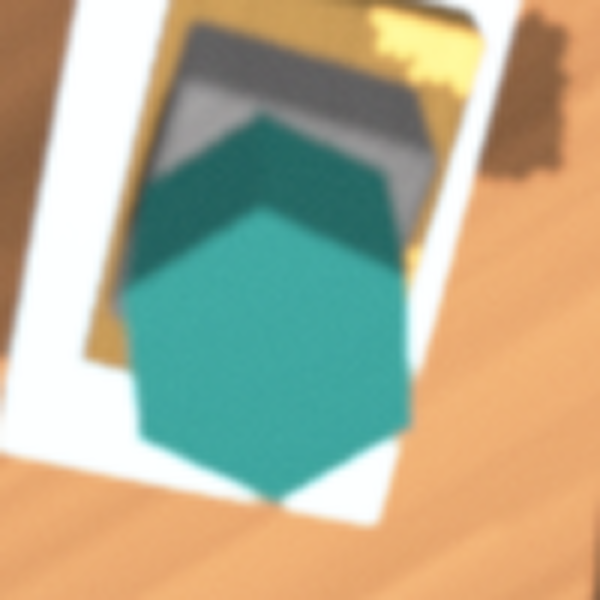

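```bash
python3 - <<'E'
import pickle; from h import *
s,f=pickle.load(open('pics/w2.pkl','rb'))
def W(z,pts): return np.array([plane(wray(f,s,(x+.5)/6-.5+210,(y+.5)/6-.5+160),z)[:2] for x,y in pts])
h=W(.102,[(262,206),(404,275),(411,428),(277,502),(140,437),(124,293)])
c=h.mean(0);print('prism',c,'R',np.linalg.norm(h-c,axis=1),'vert ang',np.degrees(np.arctan2(*(h-c).T[::-1]))%60)
E
python3 plan.py .401 .3132 .094 56.2 3 60
```

```text
prism [0.40139815 0.31301355] R [0.01723817 0.01694471 0.01727544 0.01716088 0.016725   0.01701857] vert ang [27.38973092 29.23322763 26.60973879 27.43252978 27.93224643 28.11313734]
t 1.75 p [0.405  0.3104 0.1542] o [-90.08  -0.12  54.67] F [ 0.   0.4 -0.3] w 60.0
[[60,-0.000,0.134,0.011,-0.008],[60,-0.000,0.134,0.011,-0.008],[60,-0.000,0.134,0.011,-0.008]]
```

Request:
servo_tool([
  [60,0,0.13,0.011,-0.016],
  [60,0,0.13,0.011,-0.016],
  [60,0,0.11,0.011,-0.012],
  [60,0,0,0,0],
  [60,0,0,0,0],
])

```text
time_s: 2.25
tcp_pos: [0.4043, 0.3164, 0.1032]
orientation: [-90.2, -0.7, 57.1]
contact_force: [-0.5, 0.2, 0.0]
gripper_width: 0.0598
```

```bash
python3 plan.py .401 .3132 .094 57.4 1 60
```

```text
t 2.25 p [0.4043 0.3164 0.1032] o [-90.23  -0.7   57.07] F [-0.5  0.2  0. ] w 59.8
[[60,-0.030,0.061,0.007,-0.006]]
```

Request:
servo_tool([
  [60,-0.03,0.06,0.005,0],
  [60,0,0,0,0],
])

```text
time_s: 2.45
tcp_pos: [0.402, 0.3136, 0.0956]
orientation: [-90.3, -0.9, 57.0]
contact_force: [0.5, -0.4, 1.5]
gripper_width: 0.06
```

```bash
python3 plan.py .401 .3132 .094 57.4 1 60;python3 look.py w3; python3 - <<'E'
from h import *; from station import *
f=grab_frame("side"); crop(f["img"],240,220,340,320,6,'pics/s3.png')
E
```

```text
t 2.45 p [0.402  0.3136 0.0956] o [-90.27  -0.88  57.  ] F [ 0.5 -0.4  1.5] w 60.0
[[60,-0.006,0.010,0.004,-0.007]]
[0.402  0.3136 0.0956] [-90.27  -0.88  57.  ]
```

View pics/w3.png

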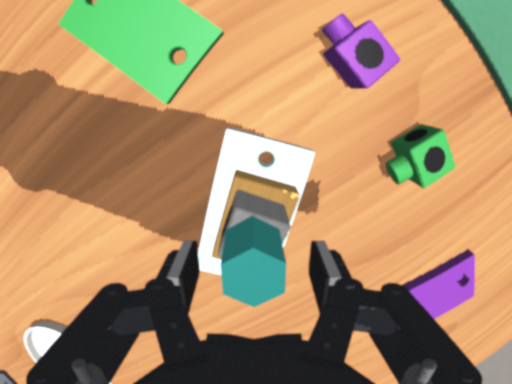

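View pics/s3.png

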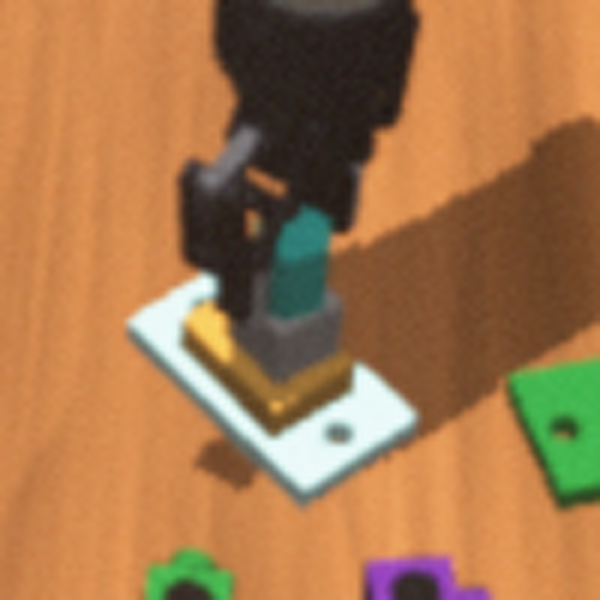

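Prism is centred between the fingers at (254,268). Close.

Request:
servo_tool([
  [20,-0.005,0,0.003,0],
  [20,0,0,0,0],
  [20,0,0,0,0],
  [20,0,0,0,0],
  [20,0,0,0,0],
  [20,0,0,0,0],
], grip_force=40)

```text
time_s: 3.15
tcp_pos: [0.4024, 0.3143, 0.0972]
orientation: [-90.3, -1.0, 57.0]
contact_force: [0.2, -0.0, -1.0]
gripper_width: 0.0298
```

```bash
python3 plan.py .4015 .3135 .16 57.4 3 20;python3 look.py w4 180 150 340 330 4
```

```text
t 3.15 p [0.4024 0.3143 0.0972] o [-90.31  -1.05  56.98] F [ 0.2 -0.  -1. ] w 29.8
[[20,0.000,-0.140,0.000,-0.002],[20,0.000,-0.140,0.000,-0.002],[20,0.000,-0.140,0.000,-0.002]]
[0.4024 0.3143 0.0972] [-90.31  -1.05  56.98]
```

View pics/w4.png

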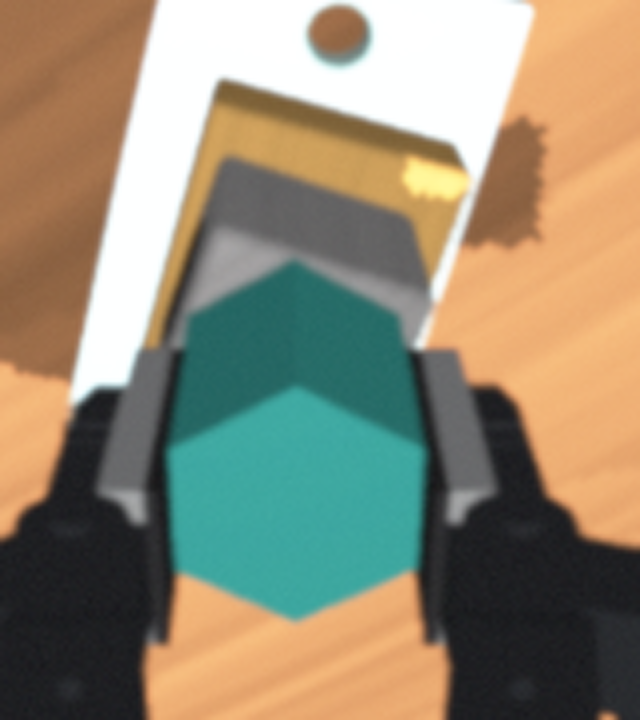

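Gripped at 29.8 mm. Lift.

Request:
servo_tool([
  [20,0,-0.14,0,0],
  [20,0,-0.2,0,0],
  [20,0,-0.2,0,0],
])

```text
time_s: 3.5
tcp_pos: [0.3991, 0.3113, 0.1763]
orientation: [-90.2, -0.5, 57.0]
contact_force: [0.6, 0.6, -0.4]
gripper_width: 0.0295
```

```bash
python3 plan.py .4555 -.007 .16 57.4 8 20;python3 look.py w5 
```

```text
t 3.5 p [0.3991 0.3113 0.1763] o [-90.21  -0.52  56.98] F [ 0.6  0.6 -0.4] w 29.5
[[20,-0.197,0.012,-0.184,-0.001],[20,-0.197,0.012,-0.184,-0.001],[20,-0.197,0.012,-0.184,-0.001],[20,-0.197,0.012,-0.183,-0.001],[20,-0.198,0.012,-0.183,-0.001],[20,-0.198,0.012,-0.183,-0.001],[20,-0.198,0.012,-0.183,-0.001],[20,-0.198,0.012,-0.183,-0.001]]
[0.3991 0.3113 0.1763] [-90.21  -0.52  56.98]
```

View pics/w5.png

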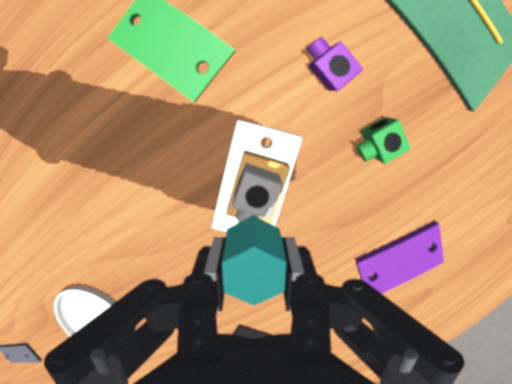

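Prism is held, stack stays in place; the joint's top is visible with spigot pointing down-image (250,215). Move to the dish.

Request:
servo_tool([
  [20,-0.197,0,-0.184,0],
  [20,-0.197,0,-0.184,0],
  [20,-0.197,0,-0.184,0],
  [20,-0.197,0,-0.184,0],
  [20,-0.197,0,-0.184,0],
  [20,-0.197,0,-0.184,0],
  [20,-0.197,0,-0.184,0],
  [20,-0.197,0,-0.184,0],
])

```text
time_s: 4.35
tcp_pos: [0.4612, -0.0082, 0.1793]
orientation: [-90.4, -1.5, 57.7]
contact_force: [0.5, -0.0, -0.7]
gripper_width: 0.0296
```

```bash
python3 plan.py .4555 -.007 .07 57.4 4 20;python3 look.py w6 
```

```text
t 4.35 p [ 0.4612 -0.0082  0.1793] o [-90.42  -1.52  57.74] F [ 0.5 -0.  -0.7] w 29.6
[[20,-0.008,0.182,0.010,0.001],[20,-0.008,0.182,0.010,0.001],[20,-0.008,0.182,0.010,0.001],[20,-0.008,0.182,0.010,0.001]]
[ 0.4612 -0.0082  0.1793] [-90.42  -1.52  57.74]
```

View pics/w6.png

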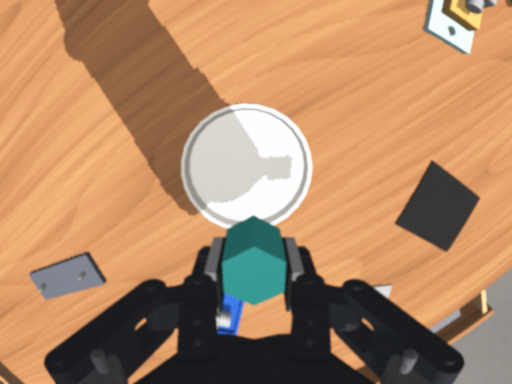

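```bash
python3 - <<'E'
import pickle; from h import *
s,f=pickle.load(open('pics/w6.pkl','rb'))
print(np.array([plane(wray(f,s,*p),.016) for p in [(181,166),(312,166),(246,103),(246,230)]]))
E
```

```text
[[ 0.41443089 -0.05954417  0.016     ]
 [ 0.48500453  0.0503541   0.016     ]
 [ 0.39796283  0.02775448  0.016     ]
 [ 0.50837352 -0.04296284  0.016     ]]
```

Request:
servo_tool([
  [20,-0.008,0.18,0.01,0],
  [20,-0.008,0.18,0.01,0],
  [20,-0.008,0.18,0.01,0],
  [20,-0.008,0.1,0.01,0],
])

```text
time_s: 4.8
tcp_pos: [0.46, -0.0191, 0.0828]
orientation: [-91.0, -1.6, 56.8]
contact_force: [-0.5, 0.1, -0.8]
gripper_width: 0.0296
```

```bash
python3 plan.py .4555 -.007 .037 57.4 2 20
```

```text
t 4.8 p [ 0.46   -0.0191  0.0828] o [-91.02  -1.64  56.82] F [-0.5  0.1 -0.8] w 29.6
[[20,0.021,0.153,0.037,-0.005],[20,0.021,0.153,0.037,-0.005]]
```

Request:
servo_tool([
  [20,0.015,0.14,0.03,0],
  [20,0.01,0.1,0.02,0],
  [20,0,0.02,0,0],
])

```text
time_s: 5.1
tcp_pos: [0.4558, -0.0109, 0.0405]
orientation: [-90.9, -1.5, 56.8]
contact_force: [-0.3, 0.3, -0.7]
gripper_width: 0.0294
```

```bash
python3 plan.py .4555 -.007 .036 57.4 2 20
```

```text
t 5.1 p [ 0.4558 -0.0109  0.0405] o [-90.92  -1.53  56.78] F [-0.3  0.3 -0.7] w 29.4
[[20,0.010,0.015,0.008,-0.005],[20,0.010,0.015,0.008,-0.005]]
```

Request:
servo_tool([
  [20,0,0.025,0,0],
  [20,0,0.012,0,0],
])

```text
time_s: 5.3
tcp_pos: [0.4562, -0.0109, 0.0351]
orientation: [-90.9, -1.5, 56.8]
contact_force: [-7.0, -1.7, 32.1]
gripper_width: 0.029
```

```bash
python3 plan.py .4555 -.009 .0355 57.4 1 20; python3 - <<'E'
from h import *; from station import *
f=grab_frame("scene"); crop(f["img"],180,150,280,240,6,'pics/s5.png')
E
```

```text
t 5.3 p [ 0.4562 -0.0109  0.0351] o [-90.91  -1.53  56.78] F [-7.  -1.7 32.1] w 29.0
[[20,0.008,-0.003,0.010,-0.010]]
```

View pics/s5.png

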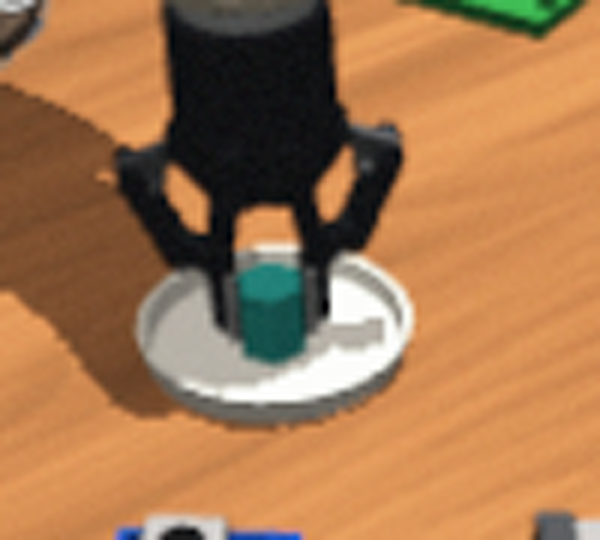

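Prism stands on the dish floor (contact 32 N, z matches). Release and rise.

Request:
servo_tool([
  [20,0,-0.008,0,0],
  [48,0,0,0,0],
  [48,0,0,0,0],
  [48,0,0,0,0],
])

```text
time_s: 5.75
tcp_pos: [0.4579, -0.0111, 0.0385]
orientation: [-91.1, -1.7, 56.7]
contact_force: [0.1, -0.7, 0.2]
gripper_width: 0.0483
```

Request:
servo_tool([
  [48,0,-0.1,0,0],
  [48,0,-0.2,0,0],
  [48,0,-0.25,0,0],
  [48,0,-0.25,0,0],
])

```text
time_s: 6.15
tcp_pos: [0.4513, -0.0132, 0.1583]
orientation: [-90.7, -1.3, 56.7]
contact_force: [1.3, 1.3, 0.5]
gripper_width: 0.0479
```

```bash
python3 plan.py .40 .31 .20 57.4 8 60; python3 - <<'E'
from h import *; from station import *
f=grab_frame("scene"); crop(f["img"],180,150,280,240,6,'pics/s6.png')
E
```

```text
t 6.15 p [ 0.4513 -0.0132  0.1583] o [-90.72  -1.33  56.72] F [1.3 1.3 0.5] w 47.9
[[60,0.202,-0.032,0.183,-0.001],[60,0.203,-0.032,0.183,-0.001],[60,0.203,-0.032,0.183,-0.001],[60,0.203,-0.032,0.182,-0.001],[60,0.204,-0.032,0.182,-0.001],[60,0.204,-0.032,0.182,-0.001],[60,0.204,-0.032,0.181,-0.001],[60,0.204,-0.032,0.181,-0.001]]
```

View pics/s6.png

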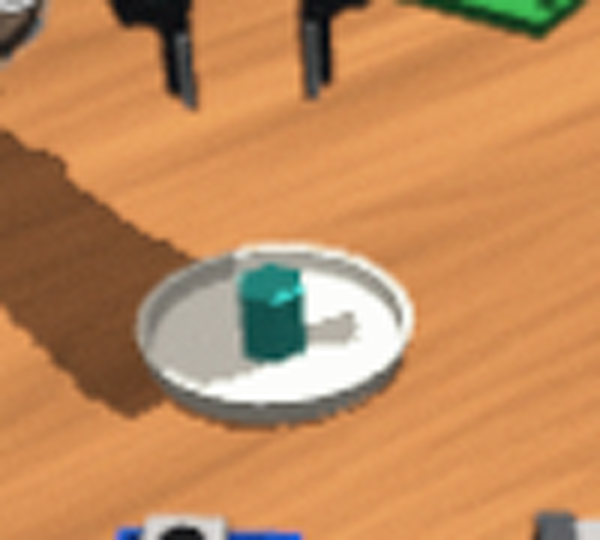

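Prism stands upright near the dish centre. Return to the stack.

```bash
python3 plan.py .405 .3 .20 38 8 65
```

```text
t 6.2 p [ 0.4539 -0.0135  0.1635] o [-91.02  -1.6   56.67] F [ 1.4 -0.5  4.8] w 48.1
[[65,0.197,-0.028,0.177,0.039],[65,0.189,-0.028,0.185,0.039],[65,0.182,-0.029,0.192,0.039],[65,0.174,-0.029,0.200,0.039],[65,0.165,-0.030,0.207,0.039],[65,0.157,-0.030,0.213,0.039],[65,0.148,-0.030,0.219,0.039],[65,0.139,-0.031,0.225,0.039]]
```

Request:
servo_tool([
  [65,0.197,-0.03,0.177,0.039],
  [65,0.189,-0.03,0.185,0.039],
  [65,0.182,-0.03,0.192,0.039],
  [65,0.174,-0.03,0.2,0.039],
  [65,0.165,-0.03,0.207,0.039],
  [65,0.157,-0.03,0.213,0.039],
  [65,0.148,-0.03,0.219,0.039],
  [65,0.139,-0.03,0.225,0.039],
])

```text
time_s: 7.0
tcp_pos: [0.4097, 0.3054, 0.2085]
orientation: [-90.7, -2.4, 36.4]
contact_force: [0.5, -0.2, 0.6]
gripper_width: 0.0649
```

Request:
servo_tool([
  [65,0,0,0,0],
])

```text
time_s: 7.1
tcp_pos: [0.4083, 0.3117, 0.2091]
orientation: [-90.6, -2.6, 36.8]
contact_force: [0.3, -0.4, 0.5]
gripper_width: 0.0649
```

```bash
python3 look.py w7; python3 - <<'E'
from h import *
crop(np.load('pics/w7.npy'),200,110,320,250,5,'pics/w7c.png')
E
```

```text
[0.4083 0.3117 0.2091] [-90.56  -2.6   36.78]
```

View pics/w7c.png

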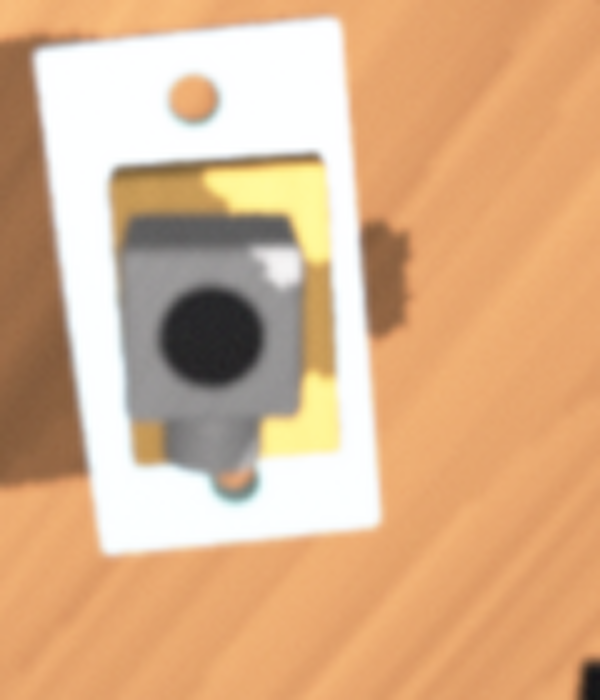

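Request:
servo_tool([
  [65,0,-0.3,0,0],
  [65,0,-0.3,0,0],
  [65,0,0,0,0],
  [65,0,0,0,0],
])

```text
time_s: 7.55
tcp_pos: [0.4049, 0.3029, 0.2999]
orientation: [-90.8, -2.2, 36.7]
contact_force: [-0.2, -0.7, -0.6]
gripper_width: 0.0651
```

Request:
servo_tool([
  [65,0,0.06,0,0],
  [65,0,0.06,0,0],
  [65,0,0.06,0,0],
  [65,0,0.06,0,0],
  [65,0,0.06,0,0],
  [65,0,0.06,0,0],
  [65,0,0.06,0,0],
  [65,0,0,0,0],
])

```text
time_s: 8.35
tcp_pos: [0.4058, 0.2997, 0.2258]
orientation: [-90.9, -1.7, 36.5]
contact_force: [0.4, 0.1, -0.2]
gripper_width: 0.0647
```

```bash
python3 - <<'E'
import pickle; from h import *
s,f=pickle.load(open('pics/w7.pkl','rb'))
def W(z,pts): return np.array([plane(wray(f,s,(x+.5)/5-.5+200,(y+.5)/5-.5+110),z)[:2] for x,y in pts])
def ang(a,b): d=b-a; return np.degrees(np.arctan2(d[1],d[0])).round(1),np.linalg.norm(d).round(4)
j=W(.066,[(124,250),(302,245),(300,413),(133,418)]);print('joint',j.mean(0),ang(j[0],j[1]),ang(j[3],j[2]),ang(j[0],j[3]),ang(j[1],j[2]),'socket',W(.066,[(212,336)]))
b=W(.032,[(110,170),(325,155),(341,450),(134,465)]);print('brass',b.mean(0),ang(b[0],b[3]),ang(b[1],b[2]),ang(b[0],b[1]),ang(b[3],b[2]))
o=W(.012,[(193,98),(236,478)]);print('holes',o.mean(0),ang(*o))
t=W(.012,[(35,50),(342,19),(382,523),(103,553)]);print('tile',t.mean(0),ang(t[0],t[3]),ang(t[1],t[2]),ang(t[0],t[1]),ang(t[3],t[2]))
E
python3 plan.py .402 .312 .12 37.5 8 65
```

```text
joint [0.40147777 0.31445187] (np.float64(37.7), np.float64(0.0323)) (np.float64(37.7), np.float64(0.0313)) (np.float64(-51.9), np.float64(0.0323)) (np.float64(-53.5), np.float64(0.0323)) socket [[0.40143508 0.31365814]]
brass [0.40733192 0.3115757 ] (np.float64(-50.3), np.float64(0.0638)) (np.float64(-49.5), np.float64(0.0638)) (np.float64(40.2), np.float64(0.0435)) (np.float64(40.3), np.float64(0.0445))
holes [0.40600738 0.30930585] (np.float64(-47.5), np.float64(0.0875))
tile [0.40655305 0.30894548] (np.float64(-47.9), np.float64(0.117)) (np.float64(-47.8), np.float64(0.1164)) (np.float64(41.9), np.float64(0.0655)) (np.float64(42.4), np.float64(0.0657))
t 8.35 p [0.4058 0.2997 0.2258] o [-90.87  -1.68  36.52] F [ 0.4  0.1 -0.2] w 64.7
[[65,0.001,0.088,0.011,-0.002],[65,0.001,0.088,0.011,-0.002],[65,0.001,0.088,0.011,-0.002],[65,0.001,0.088,0.011,-0.002],[65,0.001,0.088,0.011,-0.002],[65,0.001,0.088,0.011,-0.002],[65,0.001,0.088,0.011,-0.002],[65,0.001,0.088,0.011,-0.002]]
```

Request:
servo_tool([
  [55,0.0,0.09,0.012,-0.002],
  [55,0.0,0.09,0.012,-0.002],
  [55,0.0,0.09,0.012,-0.002],
  [55,0,0.09,0.012,-0.002],
  [55,0,0.09,0.012,-0.002],
  [55,0,0.09,0.012,-0.003],
  [55,0,0.08,0.012,-0.003],
  [55,0,0,0,0],
])

```text
time_s: 9.15
tcp_pos: [0.4032, 0.3129, 0.1311]
orientation: [-90.9, -2.0, 37.6]
contact_force: [-0.3, -1.3, 0.2]
gripper_width: 0.0549
```

```bash
python3 plan.py .4015 .314 .064 37.7 6 55
```

```text
t 9.15 p [0.4032 0.3129 0.1311] o [-90.85  -2.    37.55] F [-0.3 -1.3  0.2] w 54.9
[[55,-0.003,0.074,0.003,-0.000],[55,-0.003,0.074,0.003,-0.000],[55,-0.003,0.074,0.003,-0.000],[55,-0.003,0.074,0.003,-0.000],[55,-0.003,0.074,0.003,-0.000],[55,-0.003,0.074,0.003,-0.000]]
```

Request:
servo_tool([
  [55,-0.003,0.075,0.003,0],
  [55,-0.003,0.075,0.003,0],
  [55,-0.003,0.075,0.003,0],
  [55,-0.003,0.075,0.003,0],
  [55,-0.003,0.075,0.003,0],
  [55,-0.003,0.05,0.003,0],
  [55,0,0,0,0],
])

```text
time_s: 9.85
tcp_pos: [0.4024, 0.3145, 0.0625]
orientation: [-90.8, -2.1, 37.5]
contact_force: [-0.5, 0.7, 0.0]
gripper_width: 0.055
```

```bash
python3 plan.py .4015 .314 .064 37.7 1 55; python3 look.py w8
```

```text
t 9.85 p [0.4024 0.3145 0.0625] o [-90.85  -2.08  37.53] F [-0.5  0.7  0. ] w 55.0
[[55,-0.006,-0.010,0.001,-0.003]]
[0.4024 0.3145 0.0625] [-90.85  -2.08  37.53]
```

View pics/w8.png

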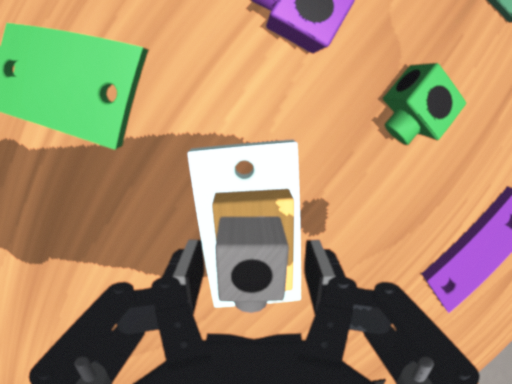

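Joint is centred between the fingers at (252,275). Close.

Request:
servo_tool([
  [20,0,0,0,0],
  [20,0,0,0,0],
  [20,0,0,0,0],
  [20,0,0,0,0],
  [20,0,0,0,0],
], grip_force=40)

```text
time_s: 10.4
tcp_pos: [0.4029, 0.3149, 0.0644]
orientation: [-90.8, -2.2, 37.5]
contact_force: [0.1, 0.4, -0.8]
gripper_width: 0.0335
```

Request:
servo_tool([
  [20,0,-0.08,0,0],
  [20,0,-0.15,0,0],
  [20,0,-0.2,0,0],
  [20,0,-0.2,0,0],
  [20,0,0,0,0],
])

```text
time_s: 10.9
tcp_pos: [0.3989, 0.3131, 0.1646]
orientation: [-90.8, -2.1, 37.5]
contact_force: [0.5, 1.3, -1.0]
gripper_width: 0.0334
```

```bash
python3 plan.py .4015 .314 .15 37.7 1 55; python3 look.py w9
```

```text
t 10.9 p [0.3989 0.3131 0.1646] o [-90.85  -2.13  37.48] F [ 0.5  1.3 -1. ] w 33.4
[[55,0.014,0.098,-0.004,-0.004]]
[0.3989 0.3131 0.1646] [-90.85  -2.13  37.48]
```

View pics/w9.png

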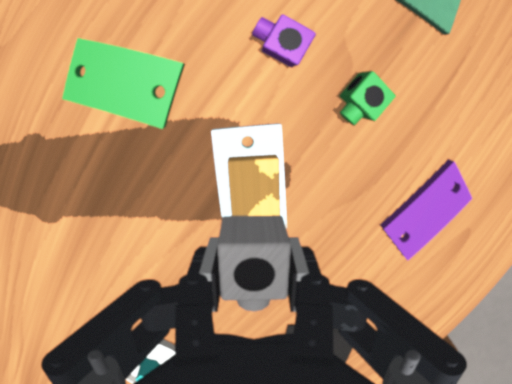

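Joint is gripped (33.5 mm), the brass is untouched. Carry to the tray.

```bash
python3 plan.py .636 -.191 .15 46.9 16 20
```

```text
t 10.95 p [0.3982 0.3127 0.163 ] o [-90.86  -2.02  37.5 ] F [-1.   0.5 -2. ] w 33.4
[[20,-0.049,0.007,-0.227,-0.010],[20,-0.052,0.007,-0.226,-0.010],[20,-0.054,0.007,-0.226,-0.010],[20,-0.056,0.007,-0.225,-0.010],[20,-0.059,0.007,-0.225,-0.010],[20,-0.061,0.007,-0.224,-0.010],[20,-0.063,0.007,-0.223,-0.010],[20,-0.065,0.006,-0.223,-0.010],[20,-0.068,0.006,-0.222,-0.010],[20,-0.070,0.006,-0.221,-0.010],[20,-0.072,0.006,-0.221,-0.010],[20,-0.075,0.006,-0.220,-0.010],[20,-0.077,0.006,-0.219,-0.010],[20,-0.079,0.006,-0.218,-0.010],[20,-0.081,0.006,-0.217,-0.010],[20,-0.083,0.006,-0.217,-0.010]]
```

Request:
servo_tool([
  [20,-0.05,0,-0.12,-0.01],
  [20,-0.052,0.0,-0.22,-0.01],
  [20,-0.054,0,-0.22,-0.01],
  [20,-0.056,0,-0.22,-0.01],
  [20,-0.058,0,-0.22,-0.01],
  [20,-0.06,0,-0.22,-0.01],
  [20,-0.062,0,-0.22,-0.01],
  [20,-0.065,0,-0.22,-0.01],
])

```text
time_s: 11.75
tcp_pos: [0.503, 0.0742, 0.1596]
orientation: [-90.8, -1.6, 43.2]
contact_force: [0.3, -0.8, -1.7]
gripper_width: 0.0336
```

```bash
python3 plan.py .636 -.191 .15 46.9 8 20
```

```text
t 11.75 p [0.503  0.0742 0.1596] o [-90.75  -1.56  43.2 ] F [ 0.3 -0.8 -1.7] w 33.6
[[20,-0.071,0.009,-0.237,-0.008],[20,-0.073,0.009,-0.236,-0.008],[20,-0.075,0.009,-0.236,-0.008],[20,-0.076,0.009,-0.235,-0.008],[20,-0.078,0.009,-0.234,-0.008],[20,-0.080,0.009,-0.234,-0.008],[20,-0.082,0.009,-0.233,-0.008],[20,-0.084,0.009,-0.233,-0.008]]
```

Request:
servo_tool([
  [20,-0.071,0,-0.235,-0.008],
  [20,-0.073,0,-0.235,-0.008],
  [20,-0.075,0,-0.235,-0.008],
  [20,-0.076,0,-0.235,-0.008],
  [20,-0.078,0,-0.235,-0.008],
  [20,-0.08,0,-0.23,-0.008],
  [20,-0.08,0,-0.22,-0.008],
  [20,-0.08,0,-0.12,-0.008],
])

```text
time_s: 12.55
tcp_pos: [0.6215, -0.1889, 0.1519]
orientation: [-90.3, -1.0, 47.2]
contact_force: [-0.3, 0.1, -2.8]
gripper_width: 0.0334
```

Request:
servo_tool([
  [20,0,0,0,0],
])

```text
time_s: 12.65
tcp_pos: [0.6207, -0.1935, 0.1506]
orientation: [-90.4, -0.8, 46.9]
contact_force: [-0.3, -0.1, -1.5]
gripper_width: 0.0332
```

```bash
python3 plan.py .636 -.191 .10 46.9 6 20; python3 look.py w10
```

```text
t 12.65 p [ 0.6207 -0.1935  0.1506] o [-90.36  -0.83  46.87] F [-0.3 -0.1 -1.5] w 33.2
[[20,0.013,0.056,-0.010,-0.000],[20,0.013,0.056,-0.010,-0.000],[20,0.013,0.056,-0.010,-0.000],[20,0.013,0.056,-0.010,-0.000],[20,0.013,0.056,-0.010,-0.000],[20,0.013,0.056,-0.010,-0.000]]
[ 0.6207 -0.1935  0.1506] [-90.36  -0.83  46.87]
```

View pics/w10.png

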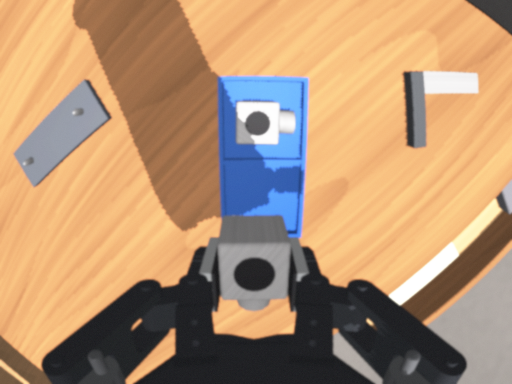

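```bash
python3 - <<'E'
import pickle; from h import *
s,f=pickle.load(open('pics/w10.pkl','rb'))
W=lambda z,pts:np.array([plane(wray(f,s,*p),z)[:2] for p in pts])
t=W(.012,[(219,76),(308,77)]);d=W(.012,[(221,158),(305,158)]);e=W(.012,[(300,237)])
print(t,t.mean(0),d,d.mean(0),e)
u=d.mean(0)-t.mean(0);print('len',np.linalg.norm(u),'yaw',np.degrees(np.arctan2(-u[1],-u[0]))-90, 'free', d.mean(0)+u/np.linalg.norm(u)*.037)
print('pins',W(.024,[(77,112),(28,160)]),'plate c',W(.010,[(62,133)]), 'twin', W(.038,[(257,123)]))
E
```

```text
[[ 0.53054807 -0.14717215]
 [ 0.58281465 -0.0915276 ]] [ 0.55668136 -0.11934988] [[ 0.58375949 -0.19638039]
 [ 0.6352823  -0.14140834]] [ 0.6095209  -0.16889436] [[ 0.69311855 -0.19597835]]
len 0.07243392277682134 yaw 46.843327571240536 free [ 0.63651188 -0.1942022 ]
pins [[ 0.45590119 -0.25920332]
 [ 0.43737222 -0.34069343]] plate c [[ 0.44943763 -0.29476289]] twin [[ 0.5805746  -0.15051707]]
```

Request:
servo_tool([
  [20,0.012,0.06,-0.01,0],
  [20,0.012,0.06,-0.01,0],
  [20,0.012,0.07,-0.01,0],
  [20,0.012,0.08,-0.01,0],
  [20,0.012,0.08,-0.01,0],
  [20,0.012,0.08,-0.01,0],
  [20,0,0.06,0,0],
  [20,0,0,0,0],
])

```text
time_s: 13.5
tcp_pos: [0.6348, -0.1809, 0.067]
orientation: [-89.9, -0.8, 47.3]
contact_force: [0.7, -0.3, -1.5]
gripper_width: 0.0331
```

```bash
python3 plan.py .634 -.191 .04 46.9 4 20
```

```text
t 13.5 p [ 0.6348 -0.1809  0.067 ] o [-89.85  -0.84  47.33] F [ 0.7 -0.3 -1.5] w 33.1
[[20,-0.014,0.045,-0.010,0.002],[20,-0.014,0.045,-0.010,0.002],[20,-0.014,0.045,-0.011,0.002],[20,-0.014,0.045,-0.011,0.002]]
```

Request:
servo_tool([
  [20,-0.02,0.045,-0.015,0],
  [20,-0.02,0.045,-0.012,0],
  [20,-0.015,0.045,-0.01,0],
  [20,-0.01,0.02,-0.01,0],
  [20,0,0,0,0],
])

```text
time_s: 14.0
tcp_pos: [0.6337, -0.195, 0.0424]
orientation: [-89.9, -0.9, 47.3]
contact_force: [-0.9, -0.4, -1.4]
gripper_width: 0.033
```

```bash
python3 plan.py .634 -.191 .037 46.9 2 20;python3 look.py w11; python3 - <<'E'
from h import *; from station import *
f=grab_frame("scene"); crop(f["img"],170,200,270,300,6,'pics/s11.png')
E
```

```text
t 14.0 p [ 0.6337 -0.195   0.0424] o [-89.95  -0.85  47.25] F [-0.9 -0.4 -1.4] w 33.0
[[20,0.010,0.018,0.008,0.003],[20,0.010,0.018,0.008,0.003]]
[ 0.6337 -0.195   0.0424] [-89.95  -0.85  47.25]
```

View pics/w11.png

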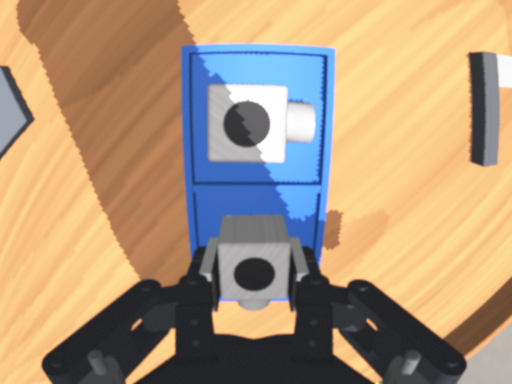

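View pics/s11.png

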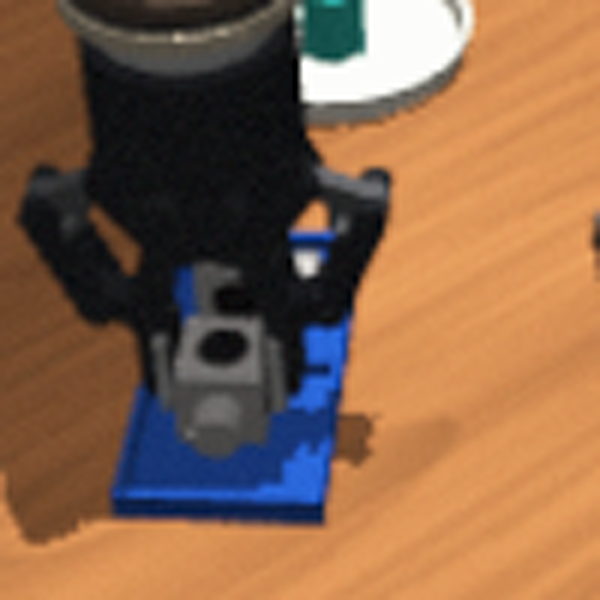

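```bash
python3 - <<'E'
import pickle; from h import *
s,f=pickle.load(open('pics/w11.pkl','rb'))
W=lambda z,pts:np.array([plane(wray(f,s,*p),z)[:2] for p in pts])
d=W(.012,[(193,184),(325,184),(187,47),(335,48)]);print(d,'div mid',d[:2].mean(0),'dist',np.linalg.norm(d[:2].mean(0)-s["tcp_pos"][:2]), 'y-edge',np.linalg.norm(d[2:].mean(0)-d[:2].mean(0)))
R=Rm(s["orientation"]);print('tool frame of div mid',R.T@(np.append(d[:2].mean(0),.012)-s["tcp_pos"]))
E
```

```text
[[ 0.58599782 -0.19516983]
 [ 0.63469375 -0.14289807]
 [ 0.53240951 -0.14681377]
 [ 0.58297842 -0.09161431]] div mid [ 0.61034578 -0.16903395] dist 0.034960642655083335 y-edge 0.07248611540609436
tool frame of div mid [0.0027524  0.03051763 0.03478664]
```

Request:
servo_tool([
  [20,0.012,0.016,0.025,0],
  [20,0,0.016,0.0,0],
  [20,0,0.008,0,0],
])

```text
time_s: 14.4
tcp_pos: [0.6331, -0.1898, 0.0375]
orientation: [-90.0, -1.0, 47.3]
contact_force: [-0.5, 0.4, -1.7]
gripper_width: 0.033
```

```bash
python3 plan.py .634 -.191 .036 46.9 1 20
```

```text
t 14.4 p [ 0.6331 -0.1898  0.0375] o [-90.03  -0.95  47.32] F [-0.5  0.4 -1.7] w 33.0
[[20,-0.002,0.010,-0.010,0.007]]
```

Request:
servo_tool([
  [20,0,0.012,0,0],
  [20,0,0.006,0,0],
])

```text
time_s: 14.6
tcp_pos: [0.6333, -0.1894, 0.0356]
orientation: [-90.0, -1.0, 47.3]
contact_force: [-6.0, 1.1, 15.1]
gripper_width: 0.0335
```

Contact at the expected height. Release to 40 mm and rise.

Request:
servo_tool([
  [41,0,0,0,0],
  [41,0,0,0,0],
  [41,0,0,0,0],
])

```text
time_s: 14.9
tcp_pos: [0.634, -0.1897, 0.0362]
orientation: [-90.1, -1.0, 47.3]
contact_force: [0.4, -0.0, 0.4]
gripper_width: 0.0411
```

Request:
servo_tool([
  [41,0,-0.06,0,0],
  [41,0,-0.15,0,0],
  [50,0,-0.25,0,0],
  [60,0,-0.25,0,0],
  [60,0,0,0,0],
])

```text
time_s: 15.4
tcp_pos: [0.6322, -0.1912, 0.1474]
orientation: [-90.1, -1.0, 47.3]
contact_force: [0.3, -0.5, -0.5]
gripper_width: 0.0597
```

```bash
python3 plan.py .405 .305 .18 40 16 60;python3 look.py w12; python3 - <<'E'
from h import *; from station import *
f=grab_frame("scene"); crop(f["img"],170,200,270,300,6,'pics/s12.png')
E
```

```text
t 15.4 p [ 0.6322 -0.1912  0.1474] o [-90.05  -0.95  47.32] F [ 0.3 -0.5 -0.5] w 59.7
[[60,0.088,-0.012,0.210,0.008],[60,0.086,-0.012,0.210,0.008],[60,0.085,-0.012,0.211,0.008],[60,0.083,-0.012,0.212,0.008],[60,0.081,-0.012,0.212,0.008],[60,0.080,-0.012,0.213,0.008],[60,0.078,-0.012,0.214,0.008],[60,0.076,-0.012,0.214,0.008],[60,0.074,-0.013,0.215,0.008],[60,0.073,-0.013,0.215,0.008],[60,0.071,-0.013,0.216,0.008],[60,0.069,-0.013,0.217,0.008],[60,0.068,-0.013,0.217,0.008],[60,0.066,-0.013,0.218,0.008],[60,0.064,-0.013,0.218,0.008],[60,0.062,-0.013,0.219,0.008]]
[ 0.6322 -0.1912  0.1474] [-90.05  -0.95  47.32]
```

View pics/w12.png

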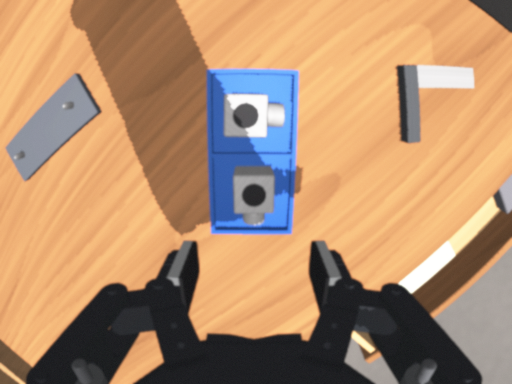

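View pics/s12.png

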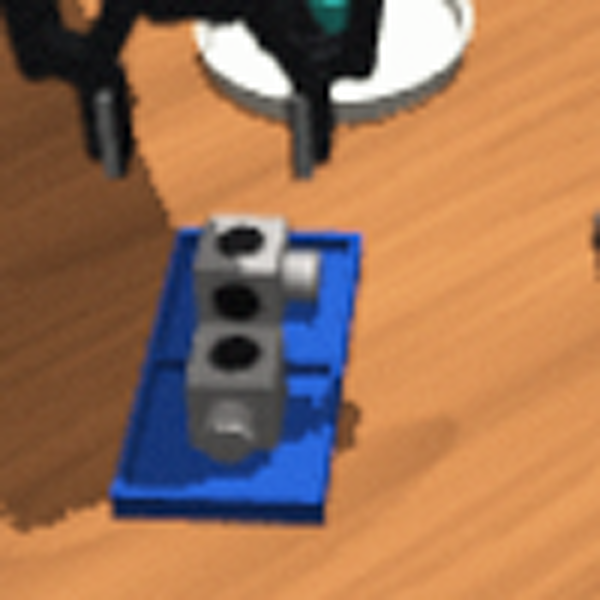

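Joint lies flat in the empty compartment (wrist 253,195), twin unmoved (246,116). Now the brass.

Request:
servo_tool([
  [60,0.088,-0.02,0.12,0.008],
  [60,0.086,-0.02,0.21,0.008],
  [60,0.085,-0.02,0.21,0.008],
  [60,0.083,-0.02,0.21,0.008],
  [60,0.081,-0.02,0.21,0.008],
  [60,0.08,-0.02,0.21,0.008],
  [60,0.078,-0.02,0.21,0.008],
  [60,0.076,-0.02,0.21,0.008],
])

```text
time_s: 16.3
tcp_pos: [0.5204, 0.0501, 0.1611]
orientation: [-89.3, 0.0, 42.9]
contact_force: [0.1, 0.9, 0.5]
gripper_width: 0.0602
```

```bash
python3 plan.py .405 .305 .18 40 8 60
```

```text
t 16.3 p [0.5204 0.0501 0.1611] o [-89.27   0.    42.87] F [0.1 0.9 0.5] w 60.2
[[60,0.074,-0.013,0.221,0.006],[60,0.073,-0.013,0.222,0.006],[60,0.071,-0.013,0.222,0.006],[60,0.070,-0.013,0.223,0.006],[60,0.068,-0.013,0.223,0.006],[60,0.067,-0.013,0.223,0.006],[60,0.066,-0.013,0.224,0.006],[60,0.064,-0.013,0.224,0.006]]
```

Request:
servo_tool([
  [60,0.074,-0.013,0.22,0.006],
  [60,0.073,-0.013,0.22,0.006],
  [60,0.071,-0.013,0.22,0.006],
  [60,0.07,-0.013,0.22,0.006],
  [60,0.068,-0.01,0.22,0.006],
  [60,0.067,0,0.22,0.006],
  [60,0.06,0,0.18,0.006],
  [60,0.03,0,0.1,0],
])

```text
time_s: 17.1
tcp_pos: [0.4056, 0.2902, 0.1665]
orientation: [-89.1, 0.9, 40.5]
contact_force: [-0.3, -0.1, -0.0]
gripper_width: 0.0603
```

Request:
servo_tool([
  [65,0,0,0,0],
])

```text
time_s: 17.2
tcp_pos: [0.4037, 0.2922, 0.1655]
orientation: [-89.0, 1.0, 40.8]
contact_force: [0.5, -1.3, 1.1]
gripper_width: 0.0649
```

```bash
python3 plan.py .407 .311 .1 40 8 65;python3 look.py w13; python3 - <<'E'
from h import *
crop(np.load('pics/w13.npy'),190,110,330,270,4,'pics/w13c.png')
E
```

```text
t 17.2 p [0.4037 0.2922 0.1655] o [-89.01   0.95  40.75] F [ 0.5 -1.3  1.1] w 64.9
[[65,0.013,0.055,0.009,0.002],[65,0.013,0.055,0.009,0.002],[65,0.013,0.055,0.009,0.002],[65,0.013,0.055,0.009,0.002],[65,0.013,0.055,0.009,0.002],[65,0.013,0.055,0.009,0.002],[65,0.013,0.055,0.009,0.002],[65,0.013,0.055,0.009,0.002]]
[0.4037 0.2922 0.1655] [-89.01   0.95  40.75]
```

View pics/w13c.png

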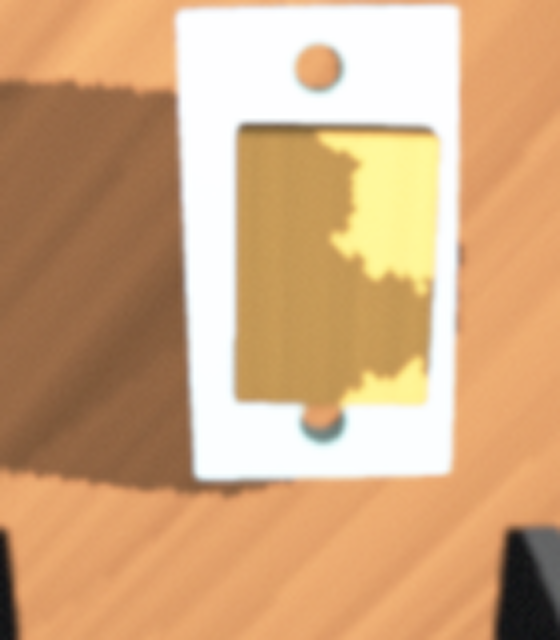

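```bash
python3 - <<'E'
import pickle; from h import *
s,f=pickle.load(open('pics/w13.pkl','rb'))
def W(z,pts): return np.array([plane(wray(f,s,(x+.5)/4-.5+190,(y+.5)/4-.5+110),z)[:2] for x,y in pts])
def ang(a,b): d=b-a; return np.degrees(np.arctan2(d[1],d[0])).round(1),np.linalg.norm(d).round(4)
b=W(.032,[(237,131),(439,133),(426,404),(235,402)]);print('brass',b.mean(0),ang(b[0],b[3]),ang(b[1],b[2]),ang(b[0],b[1]),ang(b[3],b[2]))
t=W(.012,[(177,10),(458,7),(450,470),(195,478)]);print('tile',t.mean(0),ang(t[0],t[3]),ang(t[1],t[2]),ang(t[0],t[1]),ang(t[3],t[2]))
o=W(.012,[(319,67),(322,422)]);print(o.mean(0),ang(*o))
E
```

```text
brass [0.40770802 0.31068991] (np.float64(-49.9), np.float64(0.0626)) (np.float64(-49.6), np.float64(0.0629)) (np.float64(40.8), np.float64(0.0439)) (np.float64(40.3), np.float64(0.0442))
tile [0.40635284 0.30881905] (np.float64(-47.9), np.float64(0.1168)) (np.float64(-47.7), np.float64(0.1157)) (np.float64(42.0), np.float64(0.0647)) (np.float64(42.9), np.float64(0.0652))
[0.4061155  0.30894731] (np.float64(-47.9), np.float64(0.0878))
```

Request:
servo_tool([
  [62,0.012,0.06,0.01,0.001],
  [62,0.012,0.06,0.01,0.001],
  [62,0.012,0.06,0.01,0.001],
  [62,0.012,0.06,0.01,0.001],
  [62,0.012,0.06,0.01,0.001],
  [62,0.012,0.06,0.01,0.001],
  [62,0.012,0.06,0.01,0.001],
  [62,0.0,0,0,0],
])

```text
time_s: 18.05
tcp_pos: [0.407, 0.3027, 0.0945]
orientation: [-89.2, 1.2, 39.8]
contact_force: [0.7, 0.4, -0.3]
gripper_width: 0.0623
```

```bash
python3 plan.py .4077 .311 .05 40.3 6 62
```

```text
t 18.05 p [0.407  0.3027 0.0945] o [-89.17   1.24  39.82] F [ 0.7  0.4 -0.3] w 62.3
[[62,0.008,0.049,0.006,-0.001],[62,0.008,0.049,0.006,-0.001],[62,0.008,0.049,0.006,-0.001],[62,0.008,0.049,0.006,-0.001],[62,0.008,0.049,0.006,-0.001],[62,0.008,0.049,0.006,-0.001]]
```

Request:
servo_tool([
  [62,0.008,0.05,0.006,-0.001],
  [62,0.008,0.05,0.006,-0.001],
  [62,0.008,0.05,0.006,-0.001],
  [62,0.008,0.05,0.006,-0.001],
  [62,0.008,0.05,0.006,-0.001],
  [62,0.008,0.05,0.006,-0.001],
  [62,0,0,0,0],
])

```text
time_s: 18.75
tcp_pos: [0.4082, 0.3126, 0.0458]
orientation: [-89.2, 1.2, 40.2]
contact_force: [0.7, 0.1, 0.3]
gripper_width: 0.062
```

```bash
python3 plan.py .4077 .311 .038 40.3 2 62;  python3 look.py w14; python3 - <<'E'
from h import *; from station import *
f=grab_frame("side"); crop(f["img"],240,230,340,320,6,'pics/s14.png')
E
```

```text
t 18.75 p [0.4082 0.3126 0.0458] o [-89.15   1.18  40.24] F [0.7 0.1 0.3] w 62.0
[[62,-0.004,0.026,-0.003,-0.000],[62,-0.004,0.026,-0.003,-0.000]]
[0.4082 0.3126 0.0458] [-89.15   1.18  40.24]
```

View pics/w14.png

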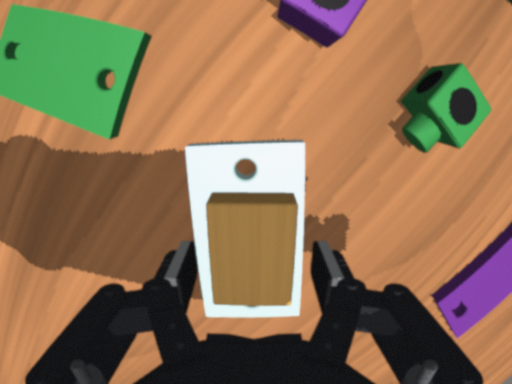

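View pics/s14.png

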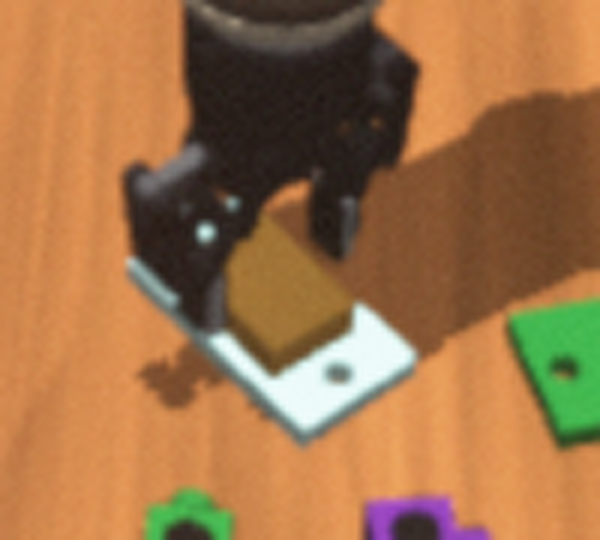

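Request:
servo_tool([
  [62,-0.004,0.026,-0.003,0],
  [62,-0.004,0.024,-0.003,0],
  [62,0,0.01,0,0],
])

```text
time_s: 19.15
tcp_pos: [0.4086, 0.3112, 0.0378]
orientation: [-89.2, 1.0, 40.2]
contact_force: [-0.1, 0.5, 0.2]
gripper_width: 0.0621
```

Request:
servo_tool([
  [30,0,0,0,0],
  [30,0,0,0,0],
  [30,0,0,0,0],
  [30,0,0,0,0],
], grip_force=60)

```text
time_s: 19.55
tcp_pos: [0.4083, 0.3109, 0.0381]
orientation: [-89.1, 1.1, 40.2]
contact_force: [-0.6, 0.6, -2.2]
gripper_width: 0.0444
```

```bash
python3 plan.py .4077 .311 .038 40.3 2 62;  python3 - <<'E'
from h import *; from station import *
f=grab_frame("side"); crop(f["img"],240,230,340,320,6,'pics/s15.png')
E
```

```text
t 19.55 p [0.4083 0.3109 0.0381] o [-89.15   1.06  40.19] F [-0.6  0.6 -2.2] w 44.4
[[62,-0.001,0.000,0.002,-0.001],[62,-0.001,0.000,0.002,-0.001]]
```

View pics/s15.png

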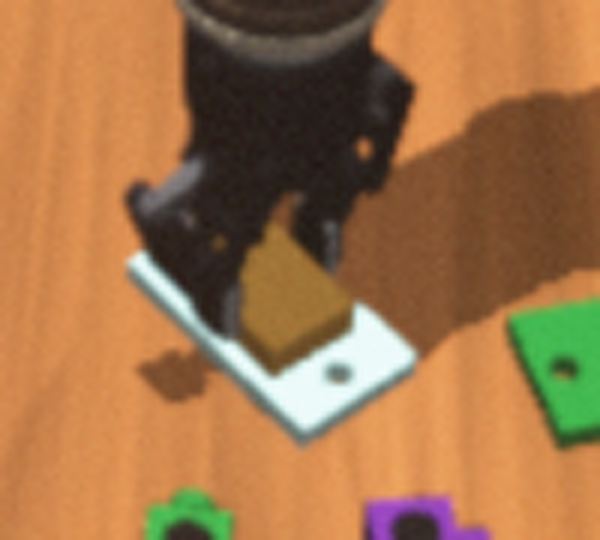

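Request:
servo_tool([
  [30,0,-0.06,0,0],
  [30,0,-0.12,0,0],
  [30,0,-0.18,0,0],
  [30,0,-0.18,0,0],
  [30,0,0,0,0],
])

```text
time_s: 20.1
tcp_pos: [0.4088, 0.3094, 0.1218]
orientation: [-89.2, 1.4, 40.2]
contact_force: [0.9, 0.2, -3.8]
gripper_width: 0.0447
```

```bash
python3 plan.py .633 .173 .12 31.3 8 30;  python3 look.py w16
```

```text
t 20.1 p [0.4088 0.3094 0.1218] o [-89.18   1.38  40.18] F [ 0.9  0.2 -3.8] w 44.7
[[30,0.069,-0.003,-0.207,0.018],[30,0.073,-0.003,-0.206,0.018],[30,0.077,-0.003,-0.205,0.018],[30,0.081,-0.003,-0.203,0.018],[30,0.085,-0.003,-0.201,0.018],[30,0.089,-0.004,-0.200,0.018],[30,0.093,-0.004,-0.198,0.018],[30,0.097,-0.004,-0.196,0.018]]
[0.4088 0.3094 0.1218] [-89.18   1.38  40.18]
```

View pics/w16.png

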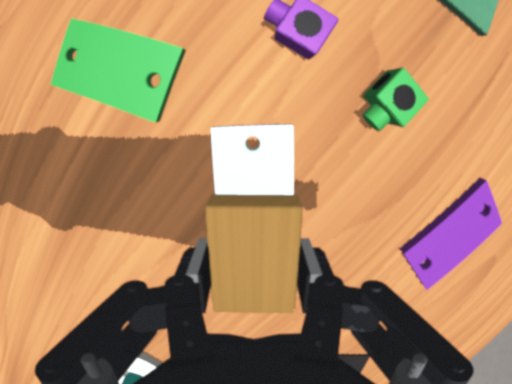

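Brass is held (44.7 mm), tile stays. Carry to the pad.

Request:
servo_tool([
  [30,0.068,0,-0.12,0.018],
  [30,0.073,0,-0.2,0.018],
  [30,0.077,0,-0.2,0.018],
  [30,0.081,0,-0.2,0.018],
  [30,0.085,0,-0.2,0.018],
  [30,0.089,0,-0.2,0.018],
  [30,0.093,0,-0.2,0.018],
  [30,0.08,0,-0.15,0.018],
])

```text
time_s: 20.95
tcp_pos: [0.6129, 0.1862, 0.1023]
orientation: [-89.2, 2.7, 31.9]
contact_force: [0.9, -0.4, -5.0]
gripper_width: 0.0445
```

Request:
servo_tool([
  [30,0,0,0,0],
])

```text
time_s: 21.05
tcp_pos: [0.6152, 0.1822, 0.1005]
orientation: [-89.3, 2.7, 31.6]
contact_force: [-0.5, -0.8, -3.5]
gripper_width: 0.0446
```

```bash
python3 plan.py .633 .173 .08 31.3 5 30;  python3 look.py w17
```

```text
t 21.05 p [0.6152 0.1822 0.1005] o [-89.31   2.72  31.57] F [-0.5 -0.8 -3.5] w 44.6
[[30,0.015,0.026,-0.023,0.001],[30,0.015,0.026,-0.023,0.001],[30,0.015,0.026,-0.023,0.001],[30,0.015,0.026,-0.023,0.001],[30,0.015,0.026,-0.023,0.001]]
[0.6152 0.1822 0.1005] [-89.31   2.72  31.57]
```

View pics/w17.png

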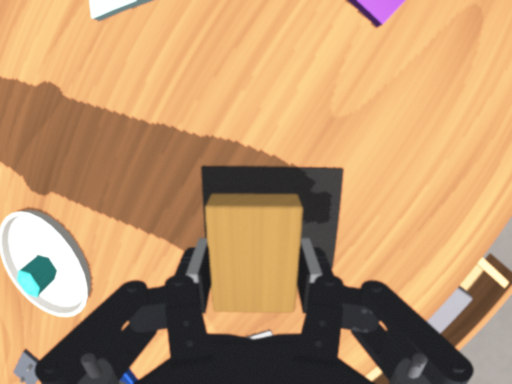

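```bash
python3 - <<'E'
import pickle; from h import *
s,f=pickle.load(open('pics/w17.pkl','rb'))
W=lambda z,pts:np.array([plane(wray(f,s,*p),z)[:2] for p in pts])
d=W(.004,[(202,167),(343,168)]);u=d[1]-d[0];L=np.linalg.norm(u);print(d,L,np.degrees(np.arctan2(u[1],u[0])));u/=L
print('centre',d.mean(0)+.045*np.array([u[1],-u[0]]))
E
```

```text
[[0.56263707 0.18332873]
 [0.65425705 0.24062721]] 0.10806172308195082 32.02156710418942
centre [0.63230779 0.17382478]
```

Request:
servo_tool([
  [30,0.02,0.04,-0.023,0],
  [30,0.02,0.04,-0.023,0],
  [30,0.015,0.04,-0.023,0],
  [30,0.015,0.04,-0.02,0],
  [30,0.015,0.04,-0.015,0],
  [30,0,0.03,0,0],
  [30,0,0,0,0],
])

```text
time_s: 21.8
tcp_pos: [0.6268, 0.1793, 0.058]
orientation: [-89.0, 3.2, 32.0]
contact_force: [0.1, -0.1, -4.6]
gripper_width: 0.0443
```

```bash
python3 plan.py .633 .173 .04 31.3 4 30
```

```text
t 21.8 p [0.6268 0.1793 0.058 ] o [-88.97   3.17  32.  ] F [ 0.1 -0.1 -4.6] w 44.3
[[30,0.005,0.029,-0.015,0.003],[30,0.005,0.029,-0.015,0.003],[30,0.005,0.029,-0.015,0.003],[30,0.005,0.029,-0.015,0.003]]
```

Request:
servo_tool([
  [30,0.01,0.03,-0.02,0],
  [30,0.008,0.03,-0.018,0],
  [30,0.005,0.03,-0.015,0],
  [30,0.005,0.03,-0.015,0],
  [30,0,0.03,0,0],
  [30,0,0,0,0],
])

```text
time_s: 22.4
tcp_pos: [0.6355, 0.172, 0.0336]
orientation: [-89.0, 3.1, 32.0]
contact_force: [-0.6, 0.3, -4.8]
gripper_width: 0.0445
```

```bash
python3 plan.py .6325 .1735 .031 31.3 1 30
```

```text
t 22.4 p [0.6355 0.172  0.0336] o [-88.99   3.12  32.  ] F [-0.6  0.3 -4.8] w 44.5
[[30,-0.011,0.018,0.019,0.012]]
```

Request:
servo_tool([
  [30,-0.014,0.012,0.015,0],
  [30,0,0.012,0,0],
  [30,0,0.006,0,0],
])

```text
time_s: 22.7
tcp_pos: [0.6319, 0.1729, 0.0308]
orientation: [-89.0, 3.1, 32.0]
contact_force: [-2.9, -2.4, 5.8]
gripper_width: 0.0445
```

Contact begins at the expected height; release.

Request:
servo_tool([
  [52,0,0.003,0,0],
  [56,0,0,0,0],
  [56,0,0,0,0],
])

```text
time_s: 23.0
tcp_pos: [0.6331, 0.1737, 0.0321]
orientation: [-89.0, 2.9, 32.0]
contact_force: [-0.3, 0.6, 0.0]
gripper_width: 0.056
```

Request:
servo_tool([
  [56,0,-0.05,0,0],
  [56,0,-0.15,0,0],
  [60,0,-0.25,0,0],
  [60,0,-0.25,0,0],
  [60,0,0,0,0],
])

```text
time_s: 23.5
tcp_pos: [0.6389, 0.1751, 0.1419]
orientation: [-89.0, 2.9, 32.0]
contact_force: [0.3, 0.5, -0.0]
gripper_width: 0.06
```

```bash
python3 plan.py .406 .309 .14 42.3 8 80;python3 look.py w18; python3 - <<'E'
from h import *; from station import *
f=grab_frame("scene"); crop(f["img"],270,130,360,230,6,'pics/s18.png')
E
```

```text
t 23.5 p [0.6389 0.1751 0.1419] o [-89.     2.93  32.02] F [ 0.3  0.5 -0. ] w 60.0
[[80,-0.105,0.010,0.197,-0.021],[80,-0.101,0.010,0.200,-0.021],[80,-0.096,0.010,0.202,-0.021],[80,-0.092,0.010,0.204,-0.021],[80,-0.087,0.010,0.206,-0.021],[80,-0.082,0.009,0.208,-0.021],[80,-0.078,0.009,0.210,-0.021],[80,-0.073,0.009,0.211,-0.021]]
[0.6389 0.1751 0.1419] [-89.     2.93  32.02]
```

View pics/w18.png

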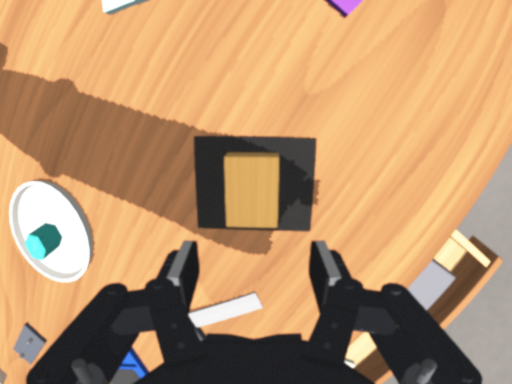

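View pics/s18.png

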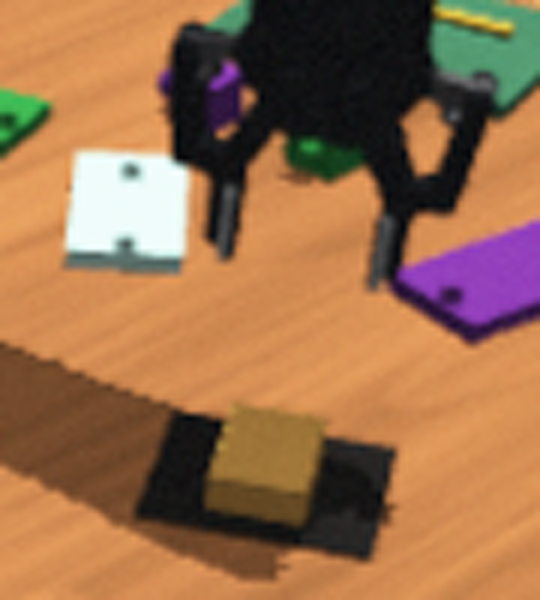

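```bash
python3 - <<'E'
import pickle; from h import *
s,f=pickle.load(open('pics/w18.pkl','rb'))
W=lambda z,pts:np.array([plane(wray(f,s,*p),z)[:2] for p in pts])
p=W(.004,[(194,137),(316,138),(311,231),(199,228)]);b=W(.024,[(224,158),(280,157),(279,230),(226,227)])
print(p.mean(0),b.mean(0),np.linalg.norm(b[0]-b[1]),np.linalg.norm(b[0]-b[3]),np.linalg.norm(p[0]-p[3]))
E
```

```text
[0.63228587 0.17395128] [0.6324624  0.17164834] 0.04620668121588347 0.062308456558021696 0.0888635881928779
```

Brass is centred on the pad within 2 mm and flat. Return to the tile.

Request:
servo_tool([
  [80,-0.105,-0.02,0.12,-0.021],
  [80,-0.1,-0.02,0.2,-0.021],
  [80,-0.096,-0.02,0.2,-0.021],
  [80,-0.092,-0.02,0.2,-0.021],
  [80,-0.087,-0.02,0.2,-0.021],
  [80,-0.082,-0.02,0.2,-0.021],
  [80,-0.078,-0.02,0.2,-0.021],
  [80,-0.07,0,0.15,-0.02],
])

```text
time_s: 24.4
tcp_pos: [0.4102, 0.2874, 0.1616]
orientation: [-88.3, 3.9, 42.1]
contact_force: [0.3, -0.3, 0.1]
gripper_width: 0.0799
```

Request:
servo_tool([
  [80,0,0,0,0],
  [80,0,0,0,0],
])

```text
time_s: 24.6
tcp_pos: [0.4056, 0.2888, 0.1601]
orientation: [-88.2, 4.1, 42.5]
contact_force: [-0.2, -0.2, -0.3]
gripper_width: 0.08
```

Request:
servo_tool([
  [80,0,-0.3,0,0],
  [80,0,-0.3,0,0],
  [80,0,-0.3,0,0],
])

```text
time_s: 24.9
tcp_pos: [0.414, 0.2883, 0.2908]
orientation: [-88.3, 5.1, 42.3]
contact_force: [0.0, 1.5, 0.2]
gripper_width: 0.0799
```

Request:
servo_tool([
  [80,0,0,0,0],
])

```text
time_s: 25.0
tcp_pos: [0.4175, 0.289, 0.2959]
orientation: [-88.3, 4.6, 42.2]
contact_force: [-0.1, 0.5, 0.2]
gripper_width: 0.0799
```

Request:
servo_tool([
  [80,0,0.3,0,0],
  [80,0,0.3,0,0],
])

```text
time_s: 25.2
tcp_pos: [0.4166, 0.2878, 0.21]
orientation: [-88.4, 3.8, 42.0]
contact_force: [0.2, 0.3, -0.7]
gripper_width: 0.0797
```

Request:
servo_tool([
  [80,0,0,0,0],
  [80,0,0,0,0],
])

```text
time_s: 25.4
tcp_pos: [0.4153, 0.2845, 0.2057]
orientation: [-88.4, 4.3, 41.8]
contact_force: [0.5, 0.9, 0.0]
gripper_width: 0.0799
```

Request:
servo_tool([
  [80,0.33,0,0,0],
])

```text
time_s: 25.5
tcp_pos: [0.4488, 0.3126, 0.2022]
orientation: [-88.4, 4.8, 41.6]
contact_force: [1.0, 0.4, 0.5]
gripper_width: 0.0801
```

Request:
servo_tool([
  [80,0,0,0,0],
])

```text
time_s: 25.6
tcp_pos: [0.4524, 0.3162, 0.2026]
orientation: [-88.4, 4.6, 41.7]
contact_force: [0.0, -0.2, 1.1]
gripper_width: 0.0799
```

Request:
servo_tool([
  [80,0,0,0,0],
])

```text
time_s: 25.7
tcp_pos: [0.4536, 0.3163, 0.2036]
orientation: [-88.5, 4.6, 41.6]
contact_force: [-0.5, -0.8, 0.6]
gripper_width: 0.0798
```

Request:
servo_tool([
  [80,-0.33,0,0,0],
])

```text
time_s: 25.8
tcp_pos: [0.4202, 0.2869, 0.2077]
orientation: [-88.5, 4.3, 41.7]
contact_force: [0.3, -1.2, 0.7]
gripper_width: 0.0804
```

Request:
servo_tool([
  [80,0,0,0,0],
])

```text
time_s: 25.9
tcp_pos: [0.4159, 0.2817, 0.2075]
orientation: [-88.5, 4.7, 41.6]
contact_force: [0.2, -0.5, -0.1]
gripper_width: 0.0803
```

Request:
servo_tool([
  [80,0,0,0,0],
])

```text
time_s: 26.0
tcp_pos: [0.4161, 0.2819, 0.2091]
orientation: [-88.5, 4.6, 41.6]
contact_force: [-0.1, 0.3, 0.0]
gripper_width: 0.0798
```

Request:
servo_tool([
  [80,0,-0.08,0,0],
  [80,0,-0.08,0,0],
  [80,0,-0.08,0,0],
  [80,0,-0.08,0,0],
  [80,0,-0.08,0,0],
  [80,0,-0.08,0,0],
  [80,0,-0.08,0,0],
  [80,0,0,0,0],
])

```text
time_s: 26.8
tcp_pos: [0.4295, 0.2885, 0.3103]
orientation: [-88.5, 3.5, 41.5]
contact_force: [0.2, -0.2, 0.2]
gripper_width: 0.0798
```

Request:
servo_tool([
  [80,0,0.33,0,0],
  [80,0,0,0,0],
  [80,0,0.33,0,0],
  [80,0,0,0,0],
  [80,0,0,0,0],
])

```text
time_s: 27.3
tcp_pos: [0.4284, 0.2898, 0.2217]
orientation: [-88.6, 2.9, 41.5]
contact_force: [-0.3, -0.2, 1.1]
gripper_width: 0.08
```

Request:
servo_tool([
  [80,0,-0.08,0,0],
  [80,0,-0.08,0,0],
  [80,0,-0.08,0,0],
  [80,0,-0.08,0,0],
  [80,0,-0.08,0,0],
  [80,0,-0.08,0,0],
  [80,0,-0.08,0,0],
  [80,0,0,0,0],
])

```text
time_s: 28.1
tcp_pos: [0.4411, 0.2951, 0.3341]
orientation: [-88.6, 1.3, 41.4]
contact_force: [0.2, -0.4, 0.1]
gripper_width: 0.0798
```

Request:
servo_tool([
  [80,0,0.33,0,0],
  [80,0,0,0,0],
  [80,0,0.33,0,0],
  [80,0,0,0,0],
  [80,0,0,0,0],
])

```text
time_s: 28.6
tcp_pos: [0.4431, 0.2986, 0.2486]
orientation: [-88.7, 0.5, 41.3]
contact_force: [0.2, 0.2, 0.5]
gripper_width: 0.08
```

```bash
python3 plan.py .406 .309 .14 42.2 6 80
```

```text
t 28.6 p [0.4431 0.2986 0.2486] o [-88.66   0.51  41.32] F [0.2 0.2 0.5] w 80.0
[[80,-0.022,0.122,0.033,-0.002],[80,-0.022,0.122,0.033,-0.002],[80,-0.022,0.122,0.033,-0.002],[80,-0.022,0.122,0.033,-0.002],[80,-0.022,0.122,0.033,-0.002],[80,-0.022,0.122,0.033,-0.002]]
```

Tilt is now down to 0.5°/1.3°. Approach the tile.

Request:
servo_tool([
  [80,-0.022,0.12,0.033,-0.002],
  [80,-0.022,0.12,0.033,-0.002],
  [80,-0.022,0.12,0.033,-0.002],
  [80,-0.022,0.12,0.033,-0.002],
  [80,-0.022,0.12,0.033,-0.002],
  [80,-0.022,0.12,0.033,-0.002],
  [80,0,0,0,0],
])

```text
time_s: 29.3
tcp_pos: [0.4186, 0.3193, 0.161]
orientation: [-88.6, -1.2, 42.0]
contact_force: [-0.9, -0.8, 0.1]
gripper_width: 0.0797
```

```bash
python3 plan.py .406 .309 .06 42.2 6 80;python3 look.py w19
```

```text
t 29.3 p [0.4186 0.3193 0.161 ] o [-88.64  -1.21  42.01] F [-0.9 -0.8  0.1] w 79.7
[[80,-0.020,0.112,-0.002,-0.001],[80,-0.020,0.112,-0.002,-0.001],[80,-0.020,0.112,-0.002,-0.001],[80,-0.020,0.112,-0.002,-0.001],[80,-0.020,0.112,-0.002,-0.001],[80,-0.020,0.112,-0.002,-0.001]]
[0.4186 0.3193 0.161 ] [-88.64  -1.21  42.01]
```

View pics/w19.png

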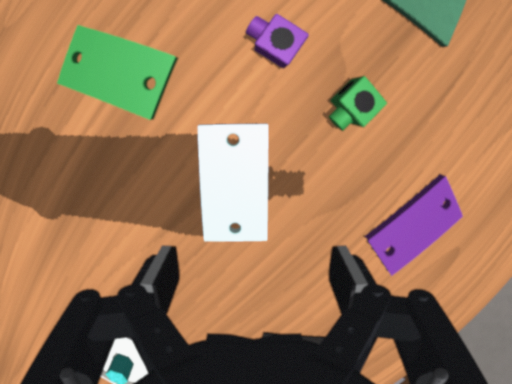

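```bash
python3 - <<'E'
import pickle; from h import *
s,f=pickle.load(open('pics/w19.pkl','rb'))
im=f["img"].astype(int); hs=cv2.cvtColor(f["img"],cv2.COLOR_RGB2HSV)
m=((hs[...,1]<60)&(hs[...,2]>150)).astype(np.uint8); m[:100]=0;m[260:]=0;m[:,:180]=0;m[:,290:]=0
cs,h=cv2.findContours(m,cv2.RETR_CCOMP,cv2.CHAIN_APPROX_NONE)
W=lambda z,pts:np.array([plane(wray(f,s,*p),z)[:2] for p in pts])
H=[]
for c,hh in zip(cs,h[0]):
    if hh[3]>=0 and cv2.contourArea(c)>20: M=cv2.moments(c);H.append((M['m10']/M['m00'],M['m01']/M['m00']));
    elif cv2.contourArea(c)>1000:
        q=W(.012,[p[0] for p in c]).astype(np.float32)*1000;print(cv2.minAreaRect(q))
print(H);o=W(.012,H);print(o,o.mean(0),np.linalg.norm(o[0]-o[1]),np.degrees(np.arctan2(*(o[0]-o[1])[::-1])))
E
```

```text
((406.2216491699219, 308.7153625488281), (65.99103546142578, 117.67530822753906), 42.28978729248047)
[(234.69850187265914, 227.54494382022472), (232.65706447187927, 139.07681755829904)]
[[0.43569991 0.2764697 ]
 [0.37659703 0.34157058]] [0.40614847 0.30902014] 0.08792766778295241 -47.764758822337534
```

Request:
servo_tool([
  [80,-0.02,0.06,-0.002,0],
  [80,-0.02,0.06,-0.002,0],
  [80,-0.02,0.06,-0.002,0],
  [80,-0.02,0.06,-0.002,0],
  [80,-0.02,0.06,-0.002,0],
  [80,-0.02,0.06,-0.002,0],
  [80,0,0.06,0,0],
  [80,0,0.06,0,0],
])

```text
time_s: 30.15
tcp_pos: [0.4114, 0.3096, 0.0899]
orientation: [-88.7, -1.9, 41.9]
contact_force: [-0.2, -0.2, 0.3]
gripper_width: 0.0799
```

```bash
python3 plan.py .4062 .3089 .04 42.25 6 80
```

```text
t 30.15 p [0.4114 0.3096 0.0899] o [-88.67  -1.86  41.86] F [-0.2 -0.2  0.3] w 79.9
[[80,-0.007,0.055,0.002,-0.001],[80,-0.007,0.055,0.002,-0.001],[80,-0.007,0.055,0.002,-0.001],[80,-0.007,0.055,0.002,-0.001],[80,-0.007,0.055,0.002,-0.001],[80,-0.007,0.055,0.002,-0.001]]
```

Request:
servo_tool([
  [78,-0.008,0.06,-0.002,0],
  [78,-0.008,0.06,0,-0.002],
  [78,-0.008,0.06,0,-0.002],
  [78,-0.008,0.06,0,0],
  [78,-0.008,0.06,0,0],
  [78,0,0.06,0,0],
  [78,0,0.03,0,0],
])

```text
time_s: 30.85
tcp_pos: [0.407, 0.3074, 0.025]
orientation: [-88.7, -1.8, 42.1]
contact_force: [-0.2, 0.2, -1.7]
gripper_width: 0.0777
```

```bash
python3 plan.py .4062 .3089 .025 42.25 3 78; python3 look.py w20; python3 - <<'E'
from h import *; from station import *
f=grab_frame("side"); crop(f["img"],240,230,340,320,6,'pics/s20.png')
E
```

```text
t 30.85 p [0.407  0.3074 0.025 ] o [-88.67  -1.8   42.14] F [-0.2  0.2 -1.7] w 77.7
[[78,0.001,0.000,0.004,-0.001],[78,0.001,0.000,0.004,-0.001],[78,0.001,0.000,0.004,-0.001]]
[0.407  0.3074 0.025 ] [-88.67  -1.8   42.14]
```

View pics/s20.png

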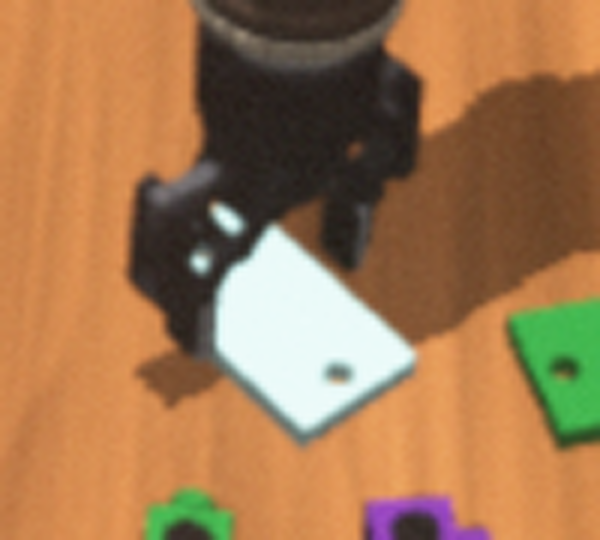

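View pics/w20.png

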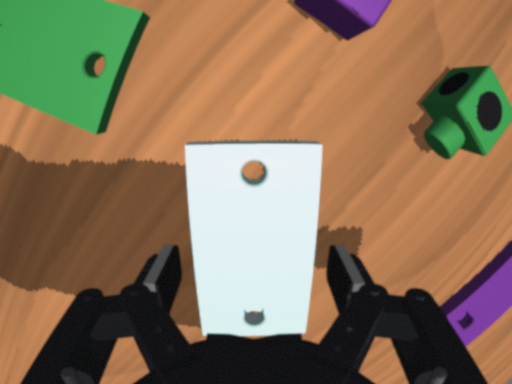

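Request:
servo_tool([
  [72,0,0.018,0.006,0],
  [72,0,0.018,0.003,0],
])

```text
time_s: 31.15
tcp_pos: [0.4067, 0.3089, 0.0201]
orientation: [-88.7, -1.9, 42.1]
contact_force: [0.2, 0.9, -0.0]
gripper_width: 0.0718
```

Request:
servo_tool([
  [72,0,0.016,0,0],
])

```text
time_s: 31.25
tcp_pos: [0.4068, 0.3093, 0.0178]
orientation: [-88.7, -1.9, 42.1]
contact_force: [-0.2, 1.3, -1.1]
gripper_width: 0.072
```

```bash
python3 plan.py .4062 .3089 .018 42.25 1 72; python3 - <<'E'
from h import *; from station import *
f=grab_frame("side"); crop(f["img"],240,230,340,320,6,'pics/s21.png')
E
```

```text
t 31.25 p [0.4068 0.3093 0.0178] o [-88.67  -1.89  42.13] F [-0.2  1.3 -1.1] w 72.0
[[72,-0.005,-0.002,0.001,-0.002]]
```

View pics/s21.png

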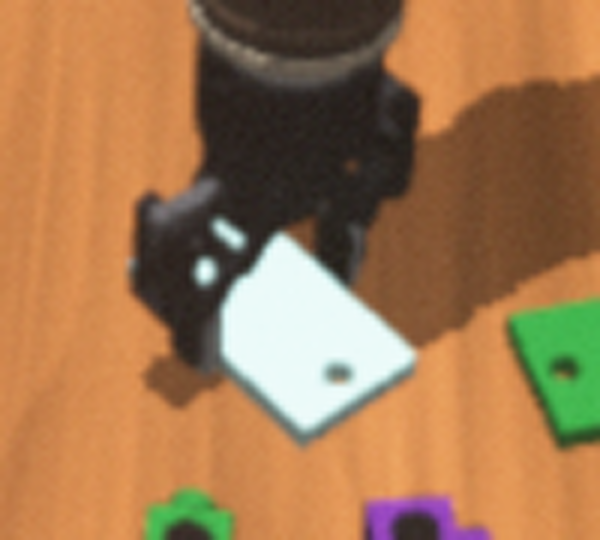

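Request:
servo_tool([
  [70,-0.004,0.012,0,0],
])

```text
time_s: 31.4
tcp_pos: [0.4064, 0.309, 0.0158]
orientation: [-88.7, -1.9, 42.1]
contact_force: [-0.2, 0.3, 0.5]
gripper_width: 0.07
```

Request:
servo_tool([
  [68,0,0.008,0,0],
])

```text
time_s: 31.5
tcp_pos: [0.4059, 0.3085, 0.0157]
orientation: [-88.6, -1.8, 42.1]
contact_force: [-7.6, -7.2, 42.9]
gripper_width: 0.0683
```

Fingertip touched the table; raise 2 mm and close.

Request:
servo_tool([
  [68,0,-0.015,0,0],
  [68,0,-0.008,0,0],
])

```text
time_s: 31.7
tcp_pos: [0.4059, 0.3082, 0.0199]
orientation: [-88.6, -1.8, 42.1]
contact_force: [0.6, -0.1, -0.1]
gripper_width: 0.0679
```

Request:
servo_tool([
  [50,0,0,0,0],
  [50,0,0,0,0],
  [50,0,0,0,0],
], grip_force=50)

```text
time_s: 32.0
tcp_pos: [0.406, 0.3083, 0.0205]
orientation: [-88.6, -1.9, 42.1]
contact_force: [-0.8, 0.2, 1.9]
gripper_width: 0.0627
```

Request:
servo_tool([
  [50,0,-0.03,0,0],
  [50,0,-0.06,0,0],
  [50,0,-0.08,0,0],
  [50,0,-0.1,0,0],
  [50,0,-0.1,0,0],
  [50,0,-0.1,0,0],
  [50,0,-0.05,0,0],
], grip_force=60)

```text
time_s: 32.7
tcp_pos: [0.4044, 0.3041, 0.1036]
orientation: [-88.6, -1.7, 42.1]
contact_force: [0.6, 0.3, -1.4]
gripper_width: 0.0621
```

```bash
python3 plan.py .45 -.30 .10 -12 16 50; python3 look.py w22;  python3 - <<'E'
from h import *; from station import *
f=grab_frame("side"); crop(f["img"],220,190,340,310,5,'pics/s22.png')
E
```

```text
t 32.7 p [0.4044 0.3041 0.1036] o [-88.64  -1.73  42.1 ] F [ 0.6  0.3 -1.4] w 62.1
[[50,-0.155,-0.008,-0.199,0.056],[50,-0.143,-0.008,-0.208,0.056],[50,-0.130,-0.008,-0.216,0.056],[50,-0.117,-0.007,-0.224,0.056],[50,-0.104,-0.007,-0.230,0.056],[50,-0.090,-0.007,-0.236,0.056],[50,-0.076,-0.007,-0.241,0.056],[50,-0.062,-0.006,-0.245,0.056],[50,-0.047,-0.006,-0.248,0.056],[50,-0.032,-0.005,-0.250,0.056],[50,-0.017,-0.005,-0.252,0.056],[50,-0.003,-0.005,-0.252,0.056],[50,0.012,-0.004,-0.252,0.056],[50,0.027,-0.004,-0.251,0.056],[50,0.042,-0.003,-0.249,0.056],[50,0.056,-0.003,-0.246,0.056]]
[0.4044 0.3041 0.1036] [-88.64  -1.73  42.1 ]
```

View pics/s22.png

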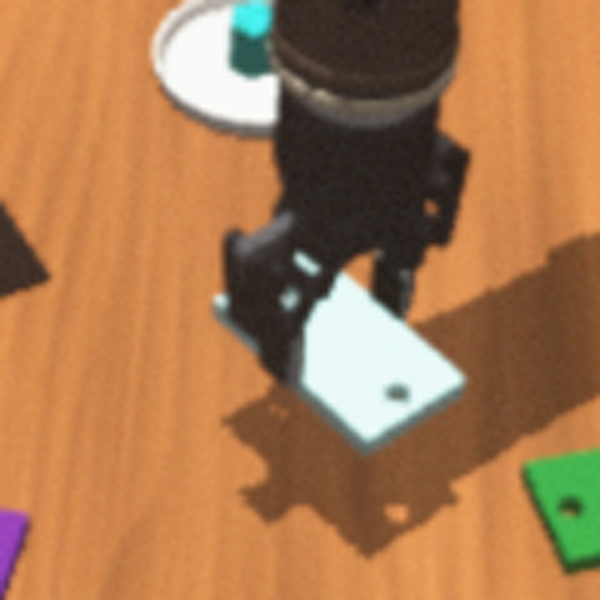

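View pics/w22.png

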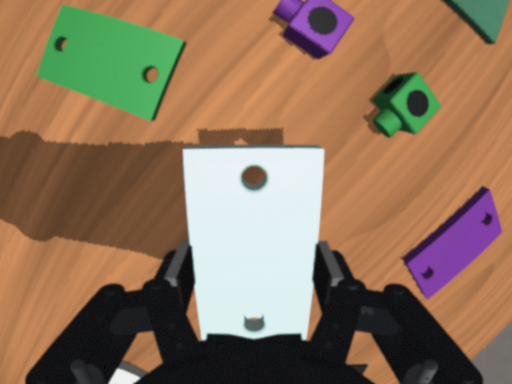

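Tile is held level and centred (holes at wrist (254,177) and (254,322)). Carry it to the base plate.

Request:
servo_tool([
  [50,-0.1,-0.04,-0.13,0.056],
  [50,-0.143,-0.04,-0.2,0.056],
  [50,-0.13,-0.03,-0.21,0.056],
  [50,-0.117,-0.02,-0.22,0.056],
  [50,-0.104,-0.01,-0.22,0.056],
  [50,-0.09,0,-0.23,0.056],
  [50,-0.076,0,-0.23,0.056],
  [50,-0.062,0,-0.23,0.056],
])

```text
time_s: 33.6
tcp_pos: [0.4177, 0.0143, 0.1112]
orientation: [-87.9, -0.8, 14.3]
contact_force: [0.3, 0.4, -1.4]
gripper_width: 0.0621
```

```bash
python3 plan.py .47 -.28 .13 -12.6 8 50; python3 - <<'E'
import pickle; from h import *
s,f=pickle.load(open('pics/w22.pkl','rb'));R=Rm(s["orientation"])
for p in [(254,177),(254,322)]:
    e,d=wray(f,s,*p); e=R.T@(e-s["tcp_pos"]);d=R.T@d; print((e+d*(.0085-e[1])/d[1]).round(4))
E
```

```text
t 33.6 p [0.4177 0.0143 0.1112] o [-87.88  -0.78  14.3 ] F [ 0.3  0.4 -1.4] w 62.1
[[50,-0.018,-0.025,-0.248,0.056],[50,-0.004,-0.025,-0.248,0.056],[50,0.011,-0.025,-0.248,0.056],[50,0.026,-0.024,-0.247,0.056],[50,0.040,-0.024,-0.245,0.056],[50,0.054,-0.024,-0.242,0.056],[50,0.069,-0.024,-0.239,0.056],[50,0.083,-0.023,-0.234,0.056]]
[-0.0001  0.0085  0.0448]
[-0.      0.0085 -0.0423]
```

```bash
python3 plan.py .42 -.42 .13 -12.6 11 50
```

```text
t 33.6 p [0.4177 0.0143 0.1112] o [-87.88  -0.78  14.3 ] F [ 0.3  0.4 -1.4] w 62.1
[[50,-0.064,-0.022,-0.255,0.041],[50,-0.053,-0.022,-0.257,0.041],[50,-0.042,-0.022,-0.259,0.041],[50,-0.030,-0.021,-0.261,0.041],[50,-0.019,-0.021,-0.262,0.041],[50,-0.008,-0.021,-0.263,0.041],[50,0.003,-0.021,-0.263,0.041],[50,0.014,-0.021,-0.262,0.041],[50,0.026,-0.021,-0.261,0.041],[50,0.037,-0.021,-0.260,0.041],[50,0.048,-0.020,-0.258,0.041]]
```

Request:
servo_tool([
  [50,-0.064,-0.025,-0.25,0.041],
  [50,-0.053,-0.025,-0.25,0.041],
  [50,-0.042,-0.025,-0.25,0.041],
  [50,-0.03,-0.025,-0.25,0.041],
  [50,-0.019,-0.025,-0.25,0.041],
  [50,-0.008,-0.025,-0.25,0.041],
  [50,0.003,-0.025,-0.25,0.041],
  [50,0.014,-0.025,-0.25,0.041],
])

```text
time_s: 34.4
tcp_pos: [0.4057, -0.3043, 0.1264]
orientation: [-87.7, 0.4, -6.9]
contact_force: [0.2, 0.0, -1.7]
gripper_width: 0.062
```

```bash
python3 plan.py .42 -.42 .15 -12.6 4 50
```

```text
t 34.4 p [ 0.4057 -0.3043  0.1264] o [-87.71   0.45  -6.85] F [ 0.2  0.  -1.7] w 62.0
[[50,0.046,-0.047,-0.187,0.024],[50,0.051,-0.047,-0.186,0.024],[50,0.056,-0.047,-0.184,0.024],[50,0.060,-0.047,-0.183,0.024]]
```

Request:
servo_tool([
  [50,0.046,-0.03,-0.18,0.024],
  [50,0.05,-0.03,-0.18,0.024],
  [50,0.05,-0.03,-0.16,0.024],
  [50,0.03,0,-0.08,0.024],
  [50,0,0,0,0],
])

```text
time_s: 34.9
tcp_pos: [0.4111, -0.4079, 0.1337]
orientation: [-87.9, 1.0, -13.8]
contact_force: [0.5, -0.1, -2.0]
gripper_width: 0.0622
```

```bash
python3 plan.py .4465 -.301 .06 -12.6 6 50; python3 look.py w23
```

```text
t 34.9 p [ 0.4111 -0.4079  0.1337] o [-87.9    0.99 -13.77] F [ 0.5 -0.1 -2. ] w 62.2
[[50,0.011,0.086,0.122,-0.003],[50,0.012,0.086,0.122,-0.003],[50,0.012,0.086,0.122,-0.003],[50,0.013,0.086,0.122,-0.003],[50,0.013,0.086,0.122,-0.003],[50,0.013,0.086,0.121,-0.003]]
[ 0.4111 -0.4079  0.1337] [-87.9    0.99 -13.77]
```

View pics/w23.png

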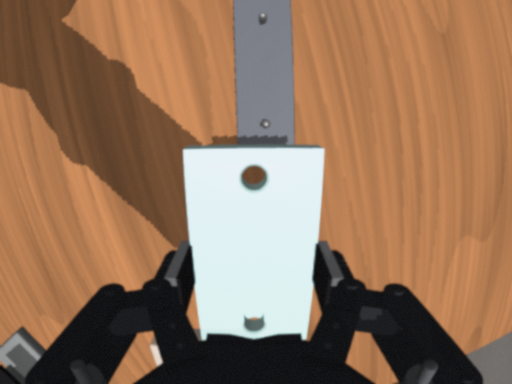

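```bash
python3 - <<'E'
import pickle; from h import *
s,f=pickle.load(open('pics/w23.pkl','rb'))
crop(f["img"],215,0,315,150,5,'pics/w23c.png')
E
```

```text
(no output)
```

View pics/w23c.png

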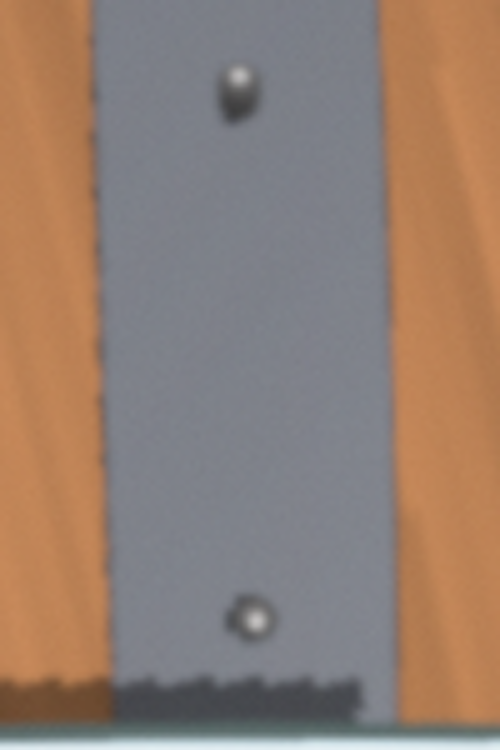

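```bash
python3 - <<'E'
import pickle; from h import *
s,f=pickle.load(open('pics/w23.pkl','rb'));R=Rm(s["orientation"])
W=lambda z,pts:np.array([plane(wray(f,s,(x+.5)/5-.5+215,(y+.5)/5-.5),z)[:2] for x,y in pts])
a=W(.024,[(239,77),(254,622)]);print(a,a.mean(0),np.linalg.norm(a[0]-a[1]),np.degrees(np.arctan2(*(a[0]-a[1])[::-1])))
b=W(.010,[(98,200),(385,200),(109,550),(396,550)]);print('edges mid',(b[0]+b[1])/2,(b[2]+b[3])/2,np.linalg.norm(b[0]-b[1]),[np.degrees(np.arctan2(*(b[i]-b[i+2])[::-1])) for i in(0,1)])
u=np.array([np.cos(np.radians(77)),np.sin(np.radians(77))]);n=np.array([-u[1],u[0]]);print([p@n for p in (*a,(b[0]+b[1])/2,(b[2]+b[3])/2)])
print('tool tilt',R[:,1])
E
```

```text
[[ 0.45249407 -0.26276327]
 [ 0.4339456  -0.34864295]] [ 0.44321984 -0.30570311] 0.08785992463187405 77.81234834423198
edges mid [ 0.44896858 -0.27955324] [ 0.43669935 -0.33761848] 0.046988589540408944 [np.float64(77.92649044855811), np.float64(78.21123785537472)]
[np.float64(-0.5000055537141096), np.float64(-0.5012512034583034), np.float64(-0.5003473406515934), np.float64(-0.5014544035806587)]
tool tilt [-0.00797876  0.03962934 -0.99918259]
```

```bash
cat > tgt.py <<'E'
import sys; from h import *; from station import *
s=get_state();R=Rm([*s["orientation"][:2],-12.1]); off=R@np.array([-.0001,.0145,.001]); z=float(sys.argv[1]);n=sys.argv[2]
c=np.array([.4432,-.3057]); t=c-off[:2]; print('target',t.round(4))
Rg=Rm([-88.62,-1.85,42.1]); nrm=Rm(s["orientation"])@Rg.T@[0,0,1]; print('tile normal tool',np.round(Rm(s["orientation"]).T@nrm,3),'world',nrm.round(3))
import subprocess;print(subprocess.run(['python3','plan.py',str(t[0]),str(t[1]),str(z),'-12.1',n,'50'],capture_output=True,text=True).stdout)
E
python3 tgt.py .075 8
```

```text
target [ 0.4432 -0.3073]
tile normal tool [ 0.032 -0.999  0.024] world [ 0.045 -0.025  0.999]
t 34.95 p [ 0.411  -0.4068  0.1336] o [-87.86   1.01 -13.69] F [-0.4  0.5 -1.1] w 61.9
[[50,0.007,0.052,0.085,-0.003],[50,0.008,0.052,0.085,-0.003],[50,0.008,0.052,0.085,-0.003],[50,0.008,0.052,0.085,-0.003],[50,0.009,0.052,0.085,-0.003],[50,0.009,0.052,0.085,-0.003],[50,0.009,0.052,0.085,-0.003],[50,0.009,0.052,0.085,-0.003]]
```

Request:
servo_tool([
  [50,0.008,0.03,0.085,-0.003],
  [50,0.008,0.05,0.085,-0.003],
  [50,0.008,0.05,0.085,-0.003],
  [50,0.008,0.05,0.085,-0.003],
  [50,0.008,0.05,0.085,-0.003],
  [50,0.008,0.05,0.085,-0.003],
  [50,0.008,0.05,0.08,-0.003],
  [50,0,0,0,0],
])

```text
time_s: 35.75
tcp_pos: [0.4414, -0.3031, 0.0816]
orientation: [-87.4, 1.2, -11.7]
contact_force: [-0.4, 0.3, -0.9]
gripper_width: 0.0622
```

```bash
python3 tgt.py .06 3; python3 look.py w24; python3 - <<'E'
from h import *
crop(np.load('pics/w24.npy'),180,130,330,350,3,'pics/w24c.png')
E
```

```text
target [ 0.4432 -0.3074]
tile normal tool [ 0.032 -0.999  0.024] world [ 0.048 -0.031  0.998]
t 35.75 p [ 0.4414 -0.3031  0.0816] o [-87.44   1.19 -11.73] F [-0.4  0.3 -0.9] w 62.2
[[50,0.007,0.047,-0.011,0.002],[50,0.007,0.047,-0.011,0.002],[50,0.007,0.047,-0.011,0.002]]

[ 0.4414 -0.3031  0.0816] [-87.44   1.19 -11.73]
```

View pics/w24c.png

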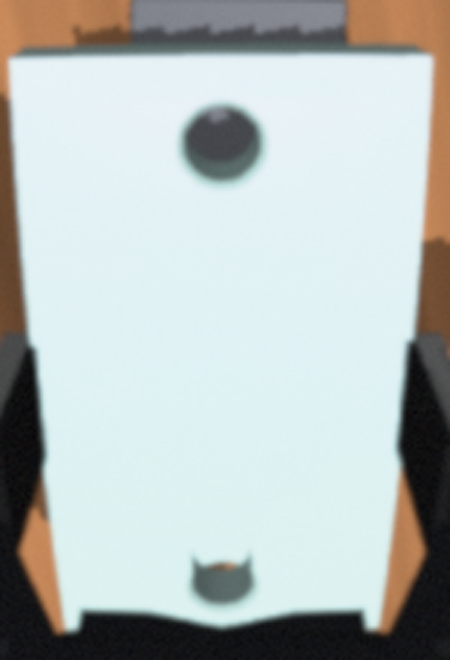

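```bash
python3 - <<'E'
import pickle; from h import *
s,f=pickle.load(open('pics/w24.pkl','rb'))
print(plane(wray(f,s,252.8,168.2),.024))
E
```

```text
[ 0.44841158 -0.26479385  0.024     ]
```

Request:
servo_tool([
  [50,0.007,0.045,-0.012,0.002],
  [50,0.007,0.045,-0.012,0.002],
  [50,0.007,0.045,-0.01,0.002],
  [50,0,0,0,0],
])

```text
time_s: 36.2
tcp_pos: [0.4429, -0.3128, 0.0606]
orientation: [-87.7, 1.1, -12.4]
contact_force: [-0.2, 0.8, -2.7]
gripper_width: 0.0616
```

```bash
python3 tgt.py .05 2; python3 look.py w25; python3 - <<'E'
from h import *
crop(np.load('pics/w25.npy'),180,130,330,350,3,'pics/w25c.png')
E
```

```text
target [ 0.4432 -0.3073]
tile normal tool [ 0.032 -0.999  0.024] world [ 0.046 -0.027  0.999]
t 36.2 p [ 0.4429 -0.3128  0.0606] o [-87.66   1.06 -12.37] F [-0.2  0.8 -2.7] w 61.6
[[50,-0.002,0.036,0.017,-0.002],[50,-0.002,0.036,0.017,-0.002]]

[ 0.4429 -0.3128  0.0606] [-87.66   1.06 -12.37]
```

View pics/w25c.png

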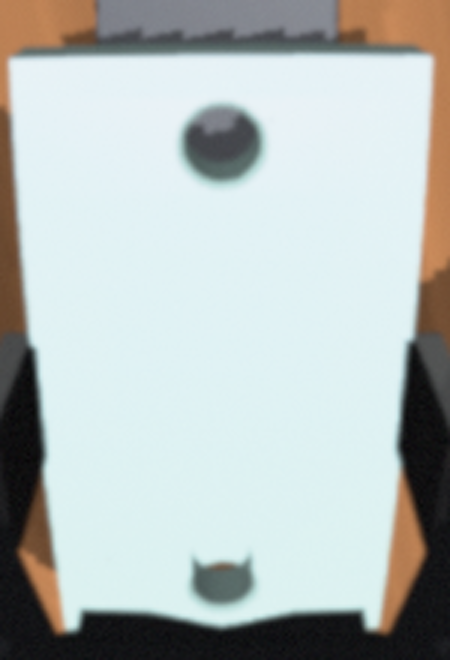

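```bash
python3 - <<'E'
import pickle; from h import *
s,f=pickle.load(open('pics/w25.pkl','rb'))
crop(f["img"],200,90,310,200,6,'pics/w25d.png')
E
```

```text
(no output)
```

View pics/w25d.png

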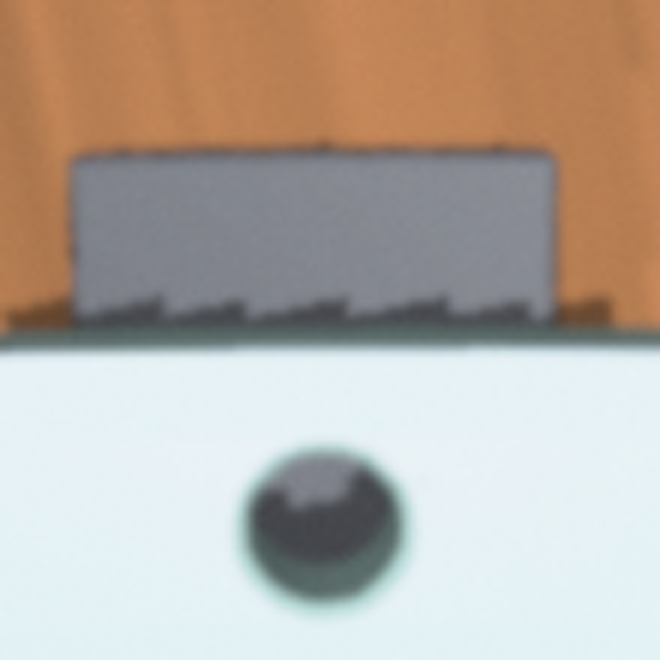

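```bash
python3 - <<'E'
import pickle; from h import *
s,f=pickle.load(open('pics/w25.pkl','rb'));R=Rm(s["orientation"])
W=lambda z,pts:np.array([plane(wray(f,s,(x+.5)/6-.5+200,(y+.5)/6-.5+90),z) for x,y in pts])
b=W(.010,[(75,157),(553,152),(553,315),(75,315)]);print(b[:,:2],np.linalg.norm(b[0]-b[1]))
m=(b[0]+b[1])/2; u=b[1]-b[0]; a=np.degrees(np.arctan2(u[1],u[0])); print('yaw edge',a)
d=np.array([np.cos(np.radians(77.9)),np.sin(np.radians(77.9)),0]); c=m-.065*d; print('centre',c,'in tool',R.T@(c-s["tcp_pos"]))
print('pins predicted in image', [wproj(f,s,[*(c[:2]+k*.044*d[:2]),.024]) for k in(1,-1)])
E
```

```text
[[ 0.43430316 -0.23741361]
 [ 0.47987921 -0.24690772]
 [ 0.4767253  -0.2626822 ]
 [ 0.43064496 -0.25266973]] 0.046554426420519046
yaw edge -11.767204941226801
centre [ 0.44346598 -0.30571658  0.01      ] in tool [-2.52018459e-05  5.08751254e-02  4.95729318e-03]
pins predicted in image [(np.float64(251.3589153093885), np.float64(154.0305250390274)), (np.float64(252.29515594919462), np.float64(290.2531612412281))]
```

Plate centre confirmed at (0.4434,-0.3057) from two views. Close in.

Request:
servo_tool([
  [50,0,0.025,0.022,-0.001],
  [50,0,0.025,0.012,0],
  [50,0,0.015,0.004,0],
  [50,0,0,0,0],
])

```text
time_s: 36.65
tcp_pos: [0.4441, -0.3069, 0.0509]
orientation: [-87.7, 1.0, -12.4]
contact_force: [-0.1, 0.6, -1.7]
gripper_width: 0.062
```

```bash
python3 tgt.py .048 1
```

```text
target [ 0.4432 -0.3073]
tile normal tool [ 0.032 -0.999  0.024] world [ 0.045 -0.027  0.999]
t 36.65 p [ 0.4441 -0.3069  0.0509] o [-87.67   1.02 -12.37] F [-0.1  0.6 -1.7] w 62.0
[[50,-0.004,0.019,-0.005,-0.004]]
```

Request:
servo_tool([
  [50,-0.005,0.03,-0.004,-0.003],
  [50,0,0.03,0,0],
])

```text
time_s: 36.85
tcp_pos: [0.4435, -0.3071, 0.0419]
orientation: [-87.7, 0.9, -12.1]
contact_force: [0.5, 0.9, -2.5]
gripper_width: 0.0619
```

```bash
python3 tgt.py .036 1
```

```text
target [ 0.4432 -0.3073]
tile normal tool [ 0.032 -0.999  0.024] world [ 0.044 -0.026  0.999]
t 36.85 p [ 0.4435 -0.3071  0.0419] o [-87.69   0.95 -12.15] F [ 0.5  0.9 -2.5] w 61.9
[[50,-0.001,0.039,-0.004,-0.001]]
```

Request:
servo_tool([
  [50,-0.001,0.025,-0.003,0],
  [50,0,0.02,0,0],
])

```text
time_s: 37.05
tcp_pos: [0.4431, -0.3071, 0.0343]
orientation: [-87.7, 1.0, -12.1]
contact_force: [-1.0, -0.2, -1.5]
gripper_width: 0.0615
```

```bash
python3 tgt.py .032 1; python3 - <<'E'
from h import *; from station import *
f=grab_frame("scene"); crop(f["img"],80,190,190,290,6,'pics/s26.png')
E
```

```text
target [ 0.4432 -0.3073]
tile normal tool [ 0.032 -0.999  0.024] world [ 0.045 -0.026  0.999]
t 37.05 p [ 0.4431 -0.3071  0.0343] o [-87.69   0.96 -12.15] F [-1.  -0.2 -1.5] w 61.5
[[50,0.001,0.015,-0.002,-0.001]]
```

View pics/s26.png

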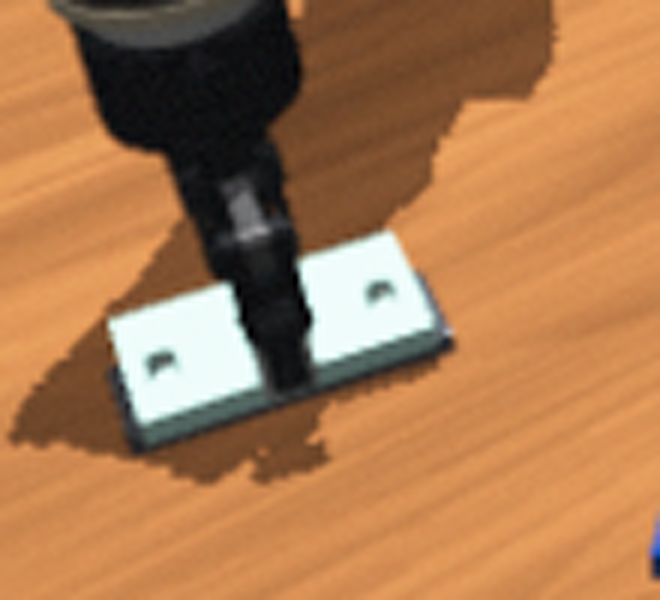

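Request:
servo_tool([
  [50,0,0.012,0,0],
  [50,0,0.008,0,0],
])

```text
time_s: 37.3
tcp_pos: [0.443, -0.3069, 0.0315]
orientation: [-87.6, 1.0, -12.2]
contact_force: [-5.5, 5.4, 26.4]
gripper_width: 0.062
```

Contact at the seating height. Release.

Request:
servo_tool([
  [70,0,0,0,0],
  [74,0,0,0,0],
  [74,0,0,0,0],
])

```text
time_s: 37.6
tcp_pos: [0.4435, -0.3074, 0.0322]
orientation: [-87.7, 0.9, -12.2]
contact_force: [0.3, -0.1, 0.3]
gripper_width: 0.0738
```

Request:
servo_tool([
  [76,0,-0.04,0,0],
  [76,0,-0.08,0,0],
  [76,0,-0.15,0,0],
  [76,0,-0.25,0,0],
  [76,0,-0.25,0,0],
  [76,0,0,0,0],
])

```text
time_s: 38.2
tcp_pos: [0.4436, -0.3132, 0.1547]
orientation: [-87.7, 0.9, -12.2]
contact_force: [1.4, -0.5, 0.3]
gripper_width: 0.0761
```

```bash
python3 look.py w27; python3 - <<'E'
from h import *; from station import *
f=grab_frame("scene"); crop(f["img"],80,190,190,290,6,'pics/s27.png'); cv2.imwrite('pics/s27f.png',f["img"][:,:,::-1])
f=grab_frame("side"); cv2.imwrite('pics/d27f.png',f["img"][:,:,::-1])
f2=np.load('pics/w27.npy'); crop(f2,180,100,320,260,4,'pics/w27c.png')
E
```

```text
[ 0.4436 -0.3132  0.1547] [-87.7    0.95 -12.24]
```

View pics/s27.png

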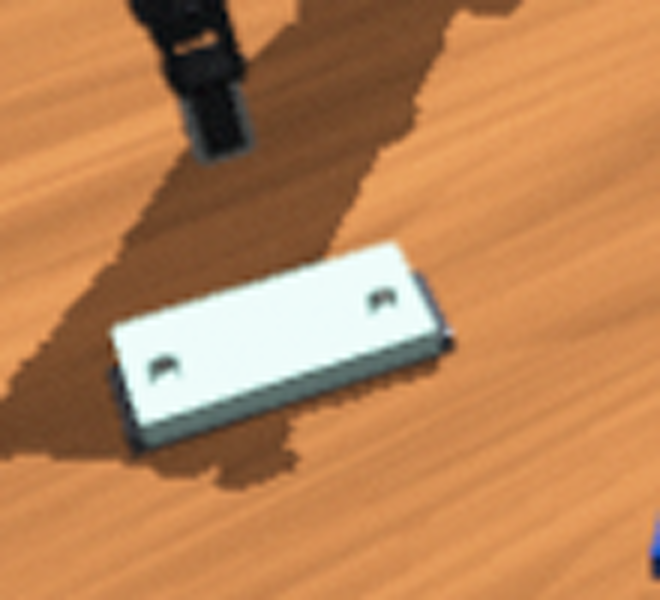

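View pics/w27c.png

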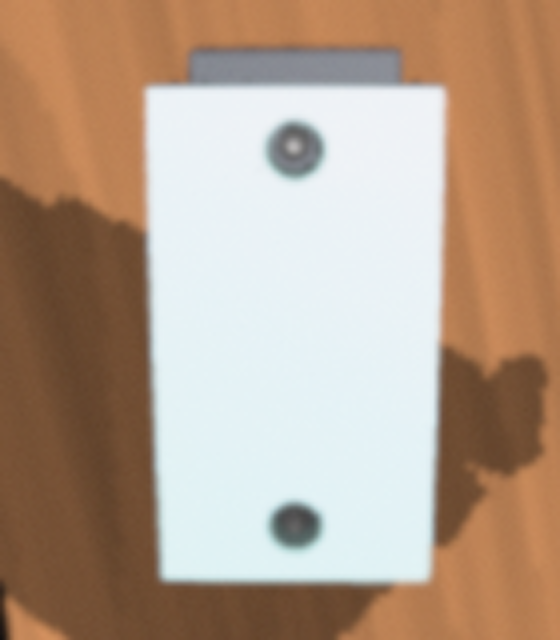

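View pics/d27f.png

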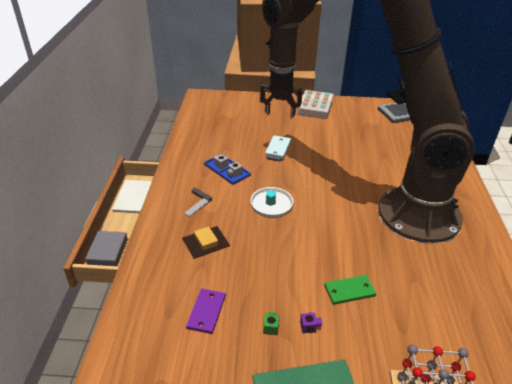

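View pics/s27f.png

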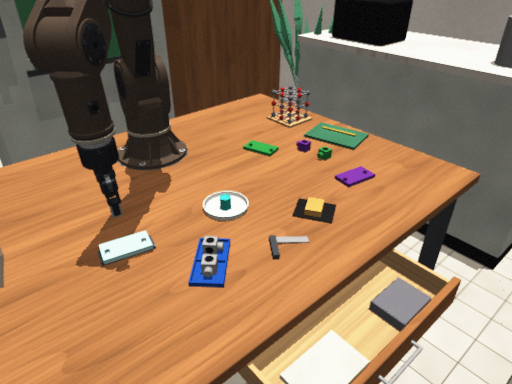

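Pins are visible inside both holes (crop (295,148) and (296,525)). Final size check on the tile's height, then hand in.

```bash
python3 - <<'E'
import pickle; from h import *; from station import *
s,f=pickle.load(open('pics/w27.pkl','rb'))
W=lambda z,pts:np.array([plane(wray(f,s,(x+.5)/4-.5+180,(y+.5)/4-.5+100),z)[:2] for x,y in pts])
c=[(146,87),(445,87),(432,580),(161,579)]
for z in(.022,.030):
    b=W(z,c);print(z,[np.linalg.norm(b[i]-b[(i+1)%4]).round(4) for i in range(4)],b.mean(0))
    o=W(z,[(295,149),(295,526)]);print(np.linalg.norm(o[0]-o[1]))
# twin & square unchanged
a=cv2.imread('pics/scene0.png').astype(int);b=cv2.imread('pics/s27f.png').astype(int)
d=np.abs(a-b).max(2); print('square diff',(d[230:262,265:315]>40).sum(),'twin',(d[234:247,200:228]>40).sum())
print(get_state()["time_s"],get_state()["contact_force"])
E
```

```text
0.022 [np.float64(0.0643), np.float64(0.1159), np.float64(0.0653), np.float64(0.1161)] [ 0.44361863 -0.30642704]
0.08788889207625432
0.03 [np.float64(0.0623), np.float64(0.1123), np.float64(0.0632), np.float64(0.1125)] [ 0.44420762 -0.30432612]
0.08514807115820026
square diff 0 twin 0
38.35 [ 0.23691199  0.3172673  -0.42198338]
```

```bash
python3 -c "
from station import *
print(finish_job())"
```

```text
the job is handed in; nothing more can be done
None
```

I took the stack apart in the order asked, releasing each piece before taking the next, and handed the job in at about 38 s of the 128 s allowed.

| Piece | Where it is now | Last check |
|---|---|---|
| Turquoise prism | White dish | Upright, near the centre |
| Chromed corner joint | Empty tray compartment | Same way up, flat on the floor |
| Brass spacer | Black rubber pad | Flat, about 2 mm from the pad's centre |
| Glass tile | Base plate | Both pins visible in the holes |

- **Tile height:** the tile measures 64–65 × 116 mm with holes 87.9 mm apart when its top is taken at 22 mm above the table. That is the fully seated height.
- **Twin joint and try square:** the before and after scene pictures show no difference at either one.
- **Tool tilt:** the tool drifted by up to about 5° between moves and could not be corrected directly. I reduced it with vertical strokes before the tile. The tile was still about 3° tilted when lowered, and looked flat on the plate after release.
- **Contact forces:** the fingertips touched the table with about 43 N while finding the tile's grip height. That was the fingertips, not the gripper body, and no other reading I took was higher.
- **Camera disagreement:** the scene camera placed things 2–7 mm farther to −y than the others, so I relied on the wrist camera for the final positions.

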